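# Put the impact sockets back on their rail and brush out the long one

### The job

Pick every impact socket (the black ones, one of them long) out of the tray of loose fixings and push each one fully down onto a stud of its own on the socket rail, until the spring ball clicks in and the socket sits on the rail. Then take the wire brush from its holder, scrub the bore of the long socket on the rail with three full strokes, down to the bottom of the bore and back up to its mouth each time, and put the brush back upright in its holder. Leave the bolts, nuts, chisel and clamping pin in the tray, and do not shove the spanner or the roll of tape that lie beside the work.

Things in the scene. Friction and masses are not known exactly. Their poses are not given: they have to be found in the camera images.
- rail: magnetic socket rail, an aluminium bar 58 x 313 x 12 mm, fixed; black end caps 15.5 mm high. Origin: centre of its underside; y along it. Four studs 76 mm apart, each 19 mm square (sides along x and y), 24 mm tall, tapered tip, spring ball in its -x side 13 mm up. Any socket fits any stud. Unpushed it stops on the ball 11 mm short; 10 to 15 N click it home, onto the rail.
- stud_0 (a point): centre of the foot of stud 0 (0 to 3 from the rail's +y end to its -y end), on the rail's top face, 12 mm above the table; axes as the rail's. A socket is home when its origin is at such a point.
- stud_1 (a point): centre of the foot of stud 1 (0 to 3 from the rail's +y end to its -y end), on the rail's top face, 12 mm above the table; axes as the rail's. A socket is home when its origin is at such a point.
- stud_2 (a point): centre of the foot of stud 2 (0 to 3 from the rail's +y end to its -y end), on the rail's top face, 12 mm above the table; axes as the rail's. A socket is home when its origin is at such a point.
- stud_3 (a point): centre of the foot of stud 3 (0 to 3 from the rail's +y end to its -y end), on the rail's top face, 12 mm above the table; axes as the rail's. A socket is home when its origin is at such a point.
- tray: open steel parts tray 225 x 330 mm, walls 33 mm high and 3 mm thick, fixed. Origin: centre of its underside; its floor is 3 mm above that, y along its long side.
- socket_long: black socket, 44 mm wide, 84 mm tall, 420 g, upright in the tray. Origin: centre of its underside; z its axis; x, y along the sides of the drive hole below (20.4 mm square, 26 mm deep, chamfered, ball groove on all 4 sides: fits a stud at any quarter turn). Grip it along x or y, or at 30 degree steps (it has 12 faint flats). A pin shows 13 mm up on its +x and -x sides. Bore 27 mm across flats, bottom 26 mm and mouth 84 mm above the origin.
- socket_a: black socket, 42 mm wide, 58 mm tall, 260 g, upright in the tray. Origin: centre of its underside; z its axis; x, y along the sides of the drive hole below (20.4 mm square, 26 mm deep, chamfered, ball groove on all 4 sides: fits a stud at any quarter turn). Grip it along x or y, or at 30 degree steps (it has 12 faint flats). A pin shows 13 mm up on its +x and -x sides. May be absent.
- socket_b: black socket, 46 mm wide, 58 mm tall, 300 g, upright in the tray. Origin: centre of its underside; z its axis; x, y along the sides of the drive hole below (20.4 mm square, 26 mm deep, chamfered, ball groove on all 4 sides: fits a stud at any quarter turn). Grip it along x or y, or at 30 degree steps (it has 12 faint flats). A pin shows 13 mm up on its +x and -x sides. May be absent.
- socket_c: black socket, 50 mm wide, 58 mm tall, 340 g, upright in the tray. Origin: centre of its underside; z its axis; x, y along the sides of the drive hole below (20.4 mm square, 26 mm deep, chamfered, ball groove on all 4 sides: fits a stud at any quarter turn). Grip it along x or y, or at 30 degree steps (it has 12 faint flats). A pin shows 13 mm up on its +x and -x sides. May be absent.
- brush_holder: brush holder, fixed: a 40 mm steel tube (32 mm inside) welded upright on a 70 mm square plate, rim 100 mm above the table. Origin: centre of the plate's underside, on the tube's axis.
- brush: wire tube brush, 180 mm long, 120 g, standing handle up in its holder. Origin: its lower tip, on its axis; +z towards the handle. Bristles 26 mm wide (stiff core 18 mm) from 2 to 50 mm, flange 37 mm wide from 85 to 89 mm above a 26 mm ferrule that drops into the tube, wooden handle 20 mm wide from 100 to 178 mm. In the holder the flange is on the rim, the tip 15 mm above the holder's origin.
- fixture_pin: table clamping pin, no socket: solid steel, 42 mm head below, 28 mm shank above, 73 mm tall, standing in the tray; stays there. Origin: centre of its underside.
- bolt_1: hexagon bolt 67 mm long (along its y), 19 mm high, lying in the tray; stays there. Origin: centre of its underside.
- bolt_2: hexagon bolt 80 mm long (along its y), 25 mm high, lying in the tray; stays there. Origin: centre of its underside.
- bolt_3: hexagon bolt 67 mm long (along its y), 19 mm high, lying in the tray; stays there. Origin: centre of its underside.
- chisel: cold chisel 150 mm long (along its y), 14 mm thick, lying in the tray; stays there. Origin: centre of its underside.
- nut_1: M16 nut, 27 mm wide, 13 mm high, lying in the tray; stays there. Origin: centre of its underside.
- nut_2: M16 nut, 27 mm wide, 13 mm high, lying in the tray; stays there. Origin: centre of its underside.
- nut_3: M16 nut, 27 mm wide, 13 mm high, lying in the tray; stays there. Origin: centre of its underside.
- spanner: 17 mm combination spanner, 217 mm long, lying on the table in front of the rail; a bystander. Origin: centre of its underside.
- masking_roll: roll of masking tape, 96 mm across, 25 mm high, lying behind the tray; a bystander. Origin: centre of its underside.

How it is judged:
On the way, in this order (a step that is already met when the one before it is completed fails the run):
1. every socket that is there is clicked home on a stud of its own on the rail (angle between each of socket_long, socket_a, socket_b, socket_c's own z axis and vertical below 0.06 rad and (distance between socket_long and stud_0 below 0.003 m or distance between socket_long and stud_1 below 0.003 m or distance between socket_long and stud_2 below 0.003 m or distance between socket_long and stud_3 below 0.003 m) and (distance between socket_a and stud_0 below 0.003 m or distance between socket_a and stud_1 below 0.003 m or distance between socket_a and stud_2 below 0.003 m or distance between socket_a and stud_3 below 0.003 m) and (distance between socket_b and stud_0 below 0.003 m or distance between socket_b and stud_1 below 0.003 m or distance between socket_b and stud_2 below 0.003 m or distance between socket_b and stud_3 below 0.003 m) and (distance between socket_c and stud_0 below 0.003 m or distance between socket_c and stud_1 below 0.003 m or distance between socket_c and stud_2 below 0.003 m or distance between socket_c and stud_3 below 0.003 m)), for 0.2 s.
2. first stroke: the brush reaches the bottom of the long socket's bore, within 1 cm (z of brush in the frame of socket_long below 0.036 m and x of brush in the frame of socket_long between -0.015 and 0.015 m and y of brush in the frame of socket_long between -0.015 and 0.015 m), for 0.05 s.
3. first stroke: the brush is back up near the mouth of the bore, or out of it (z of brush in the frame of socket_long above 0.068 m), for 0.05 s.
4. second stroke: the brush reaches the bottom of the long socket's bore, within 1 cm (all of step 2), for 0.05 s.
5. second stroke: the brush is back up near the mouth of the bore, or out of it (z of brush in the frame of socket_long above 0.068 m), for 0.05 s.
6. third stroke: the brush reaches the bottom of the long socket's bore, within 1 cm (all of step 4), for 0.05 s.
7. third stroke: the brush is back up near the mouth of the bore, or out of it (z of brush in the frame of socket_long above 0.068 m), for 0.05 s.
At the end, for the whole second after the job is handed in: Every socket present sits on its own stud, underside within 3 mm of the stud's foot, upright within 0.06 rad; the brush stands in its holder, flange on the rim (within 5 mm), upright within 0.12 rad, at rest; bolts, nuts, chisel and clamping pin lie in the tray (all of step 1 and z of brush in the frame of brush_holder between 0.008 and 0.02 m and horizontal distance between brush and brush_holder below 0.014 m and angle between brush's own z axis and vertical below 0.12 rad and linear speed of brush below 0.02 m/s and height (world z) of each of fixture_pin, bolt_1, bolt_2, nut_1, nut_2, nut_3, bolt_3, chisel below 0.045 m and x of fixture_pin in the frame of tray between -0.115 and 0.115 m and y of fixture_pin in the frame of tray between -0.168 and 0.168 m and x of bolt_1 in the frame of tray between -0.115 and 0.115 m and y of bolt_1 in the frame of tray between -0.168 and 0.168 m and x of bolt_2 in the frame of tray between -0.115 and 0.115 m and y of bolt_2 in the frame of tray between -0.168 and 0.168 m and x of nut_1 in the frame of tray between -0.115 and 0.115 m and y of nut_1 in the frame of tray between -0.168 and 0.168 m and x of nut_2 in the frame of tray between -0.115 and 0.115 m and y of nut_2 in the frame of tray between -0.168 and 0.168 m and x of nut_3 in the frame of tray between -0.115 and 0.115 m and y of nut_3 in the frame of tray between -0.168 and 0.168 m and x of bolt_3 in the frame of tray between -0.115 and 0.115 m and y of bolt_3 in the frame of tray between -0.168 and 0.168 m and x of chisel in the frame of tray between -0.115 and 0.115 m and y of chisel in the frame of tray between -0.168 and 0.168 m); the robot touches nothing.
It fails at once if the spanner or the roll of masking tape beside the work is shoved more than 3 cm (distance of any of spanner, masking_roll from where it was at the start of the episode above 0.03 m).
Of socket_a, socket_b, socket_c only 1 to 3 are there at a start; the rules pass over those that are not, and their reading is None.
At some moment in a run one of socket_a, socket_b, socket_c, socket_long may be knocked a few centimetres aside while the robot is not near it.
Once in a run the grip may slacken for a moment while it holds something.
It also fails if it takes over 210 s, if anything falls off the work surface, if the arm or the gripper's body presses on something with over 40 N, if the wrist force passes 120 N, or if a joint passes its speed limit or range.

### The arm

A 6-joint arm with a two-finger parallel gripper is mounted at the origin on a cart in front of the work surface, level with it; the furniture and walls round the work are solid. World frame = base frame: x ahead of the robot, y to its left, z up, the work surface at z = 0. Lengths are in m, angles in rad, forces in N, time in s.
With the tool pointing down it reaches from about 0.3 to 0.775 m from the base axis. Payload 14.6 kg.
Tool frame: the origin (TCP) lies on the centre line of the jaws, within the pads' length; the fingertips stand ctrl.tcp_to_tips ahead of it and the grasp point (between the pads) lies 2 mm behind it (ctrl.tcp_to_tips is the distance from the TCP to the fingertips, in m); z points along the fingers, y is the line along which they close (so a half turn about z gives the same grasp; the last joint's range is limited). The gripper opens to 94 mm and grips with 3 to 60 N. Pads are 16 mm wide; open, the fingers measure 119 mm over their backs; the gripper's body (75 mm by 177 mm) begins 78 mm behind the grasp point.
Start: joints at [1.208, 0.3, 1.521, -0, 1.321, -0.067], TCP at [0.16, 0.526, 0.199] pointing down, gripper open.
Joint ranges: [-3.03, 3.03], [-0.79, 2.21], [0.23, 2.52], [-1.04, 4.18], [0, 3.07], [-2.55, 2.55]. Speed limits (rad/s): [2.22, 2.22, 2.57, 3.14, 3.14, 3.14].

### API

Orientations are given as [roll, pitch, yaw] about the fixed x, y, z axes, in that order (R = Rz(yaw) Ry(pitch) Rx(roll)).
In Python, from station import telemetry, viewer, hand_in, ctrl gives the robot as it stands.
- The arm moves only by the tool step_arm, never from a script. Its argument "plan" is a list of rows, each an object of numbers: "dx", "dy", "dz": the shift along the tool's x, y, z scaled (see below); "rx", "ry", "rz": the turn, a rotation vector about the tool's x, y, z scaled (see below); "claw": the closure, from 0 (fully open) to 1 (shut). In form: [{"dx": .., "dy": .., "dz": .., "rx": .., "ry": .., "rz": .., "claw": ..}, ...]. A call has 1 to 10 rows; each row shifts and turns the commanded pose from where the row before left it, along the tool's axes as they then stand; what a row does not reach is not made up. The controller multiplies each number of a shift by 0.1 m and each number of a turn by 90 degrees. A row lasts 1/10 s, in which the tool goes at most 50 mm and 8.59 degrees, less where a joint would pass 70% of its speed; a pose out of reach is approached as far as the arm can. A call with a number of a shift or a turn outside -1 to 1 is refused whole. A call with a gripper value outside its range is refused whole. The fingers move at their own pace and stop on an object; "grip_force" is the grip in N (left out, the last holds). Time passes only in rows, so rows that do not move let the fingers close. It gives the time, the measured TCP pose, the force, the opening and the grip force at its end, in the units of the state.
- telemetry.get_obs(): the state, without advancing time (a new reading comes with each control period).
- viewer.camera(name): name is "scene" or "top" or "wrist"; returns a dict with "img" (420x560x3 uint8, red, green, blue), "z_map" (420x560 float32, m along the optical axis (not along the pixel's ray), 0 where there is no reading), "fx", "fy", "cx", "cy" (pixels), "R" (3x3) and "t" (3): a world point X has camera coordinates R X + t; the wrist camera has in their place "tool_from_camera" (4x4, takes a point from camera to tool coordinates, whose origin is the TCP and whose axes are the flange's). Camera axes: x right, y down, z forward; pixel columns grow to the right and rows downward; lengths in m; the calibration is good to about 2 mm. A picture is of the moment at which its call begins: read the wrist's pose just before it.
- hand_in(): hands the job in; it is judged then, once.
Trained networks look in a picture, given as the dict that the camera call returned (one of the last four; its "shot" number tells which), for a name from the list of things; names that differ only in an ending like _2 or _b are one class to them, and where a whole thing is asked for, a point or a joint stands for the part that bears it (a point fixed in the world has none). Each returns a list of dicts, best first, with "score" (0 to 1); they miss things now and then, are a little off and sometimes report something else, mostly with a low value. They report only what shows in the picture. A call takes as long as a camera call.
- viewer.recognise(target, picture): "rect" ([left, top, right, bottom] in pixels, round what is visible of it).
The state is a dict: "time_s": time; "qpos": joint angles; "joint_vel": joint speeds; "tau": joint torques, N m; "ee_pos": TCP position; "eef_rot": TCP orientation; "force": force on the tool from outside, world axes, zero at the start; "moment": the same for the moment, N m; "grip_width": finger opening in m; "grip_force": force on a finger pad.
Only numpy, scipy, OpenCV 4.12 (cv2) and the standard library are available. Lean on these libraries where they do the work, as an engineer would, in place of code of your own. Each camera call takes 0.05 s, during which the arm holds its last target. There are 200 camera calls.

## Working session

There is one attempt and no reset: what is moved stays moved. The work goes in short steps, Python scripts to look and compute and a tool call to move; the robot and the scene stay as the last step left them, time stands still between calls to the robot, and variables do not carry over. Pictures are saved under pics/ and viewed, at most 14 in all, crops included, and the job is handed in when it is done.

Besides the shell and the picture viewer there is one more tool, called after "Request:" as a command line: name --argument value ..., lists and objects as JSON in quotes. step_arm: Moves the arm, as the interface text tells. Shifts and turns lie within -1 to 1; 1 stands for 0.1 m of shift or 90 degrees of turn. Its arguments: {"type":"object","properties":{"plan":{"type":"array"},"grip_force":{"type":"number"}},"required":["plan"]}

```bash
ls; mkdir -p pics
cat > h.py <<'E'
import numpy as np, cv2
from station import telemetry, viewer, hand_in, ctrl
def cloud(c):
    z=c["z_map"]; v,u=np.mgrid[:z.shape[0],:z.shape[1]]
    P=np.stack([(u-c["cx"])/c["fx"]*z,(v-c["cy"])/c["fy"]*z,z],-1)
    if "R" in c: W=(P-np.array(c["t"]))@np.array(c["R"])
    else:
        from scipy.spatial.transform import Rotation as Ro
        o=c["obs"]; T=np.array(c["tool_from_camera"])
        W=(P@T[:3,:3].T+T[:3,3])@Ro.from_euler("xyz",o["eef_rot"]).as_matrix().T+np.array(o["ee_pos"])
    W[z==0]=np.nan
    return W
def cam(n):
    o=telemetry.get_obs(); c=viewer.camera(n); c["obs"]=o; return c
def save(c,f,crop=None):
    im=c["img"][:,:,::-1]
    if crop: im=im[crop[1]:crop[3],crop[0]:crop[2]]; 
    s=min(800/im.shape[1],600/im.shape[0]); cv2.imwrite("pics/"+f,cv2.resize(im,None,fx=s,fy=s))
E
python3 - <<'E'
from h import *
print(telemetry.get_obs(), ctrl.tcp_to_tips)
for n in("scene","top"):
    c=cam(n); save(c,n+"1.png")
    print(n,c["fx"],c["R"],c["t"])
np.set_printoptions(precision=3,suppress=True)
W=cloud(c)
for t in["rail","tray","socket_long","socket_a","brush_holder","brush","fixture_pin","spanner","masking_roll"]:
    for r in viewer.recognise(t,c):
        l,a,b,d=map(int,r["rect"]); print(t,r["score"].__round__(2),[l,a,b,d],W[(a+d)//2,(l+b)//2], np.nanmax(W[a:d,l:b,2]))
E
```

```text
pics
{'time_s': 0.0, 'qpos': array([ 1.20838284e+00,  3.00432011e-01,  1.52157304e+00, -2.54126468e-05,
        1.32070926e+00, -6.66228422e-02]), 'joint_vel': array([-0.00143865, -0.00094454, -0.00113512,  0.00063839,  0.00017717,
        0.00073601]), 'tau': array([ 5.19405803e-04, -5.31814992e+01, -3.52747321e+01,  7.08957645e-02,
        2.44008604e-02, -9.30212195e-05]), 'ee_pos': array([0.16024877, 0.52585616, 0.19891118]), 'eef_rot': array([-3.14047185e+00, -5.01122892e-05,  2.84580829e+00]), 'force': array([-0.05469841, -0.61509722, -0.25156841]), 'moment': array([-0.05076638, -0.05608484, -0.04340964]), 'grip_force': 0.0, 'grip_width': 0.09416335598378456} 0.017
scene 449.6678199716373 [[ 0.82319412 -0.56751222 -0.01677258]
 [-0.3561264  -0.49311397 -0.79373333]
 [ 0.44218257  0.65936977 -0.6080346 ]] [-0.43838481  0.22009606  0.926798  ]
top 443.7150620411323 [[-0.01965601 -0.99936557 -0.02970031]
 [-0.98462505  0.02450612 -0.17295364]
 [ 0.17357176  0.02584409 -0.98448206]] [0.02499103 0.53485968 1.05327238]
rail 0.62 [122, 216, 255, 250] [0.504 0.247 0.014] 0.042630361627
[... 464 characters left out ...]
26
socket_a 0.92 [380, 231, 404, 246] [ 0.48  -0.271  0.008] 0.06699959550479752
socket_a 0.59 [351, 231, 366, 251] [ 0.472 -0.183  0.025] 0.06662466605861185
brush_holder 0.7 [271, 171, 295, 205] [0.599 0.001 0.08 ] 0.19381353407944701
brush 0.63 [274, 164, 291, 186] [0.608 0.001 0.166] 0.19739226469102156
brush 0.59 [416, 180, 442, 204] [ 0.592 -0.367  0.026] 0.09156923614707732
fixture_pin 0.51 [425, 226, 448, 245] [ 0.478 -0.364  0.061] 0.08000349451418726
spanner 0.89 [165, 278, 251, 293] [0.372 0.195 0.009] 0.01433619161760254
masking_roll 0.85 [365, 122, 407, 157] [ 0.744 -0.273  0.002] 0.030598109832461487
masking_roll 0.72 [175, 276, 249, 291] [0.377 0.187 0.   ] 0.01404881326812544
```

View pics/top1.png

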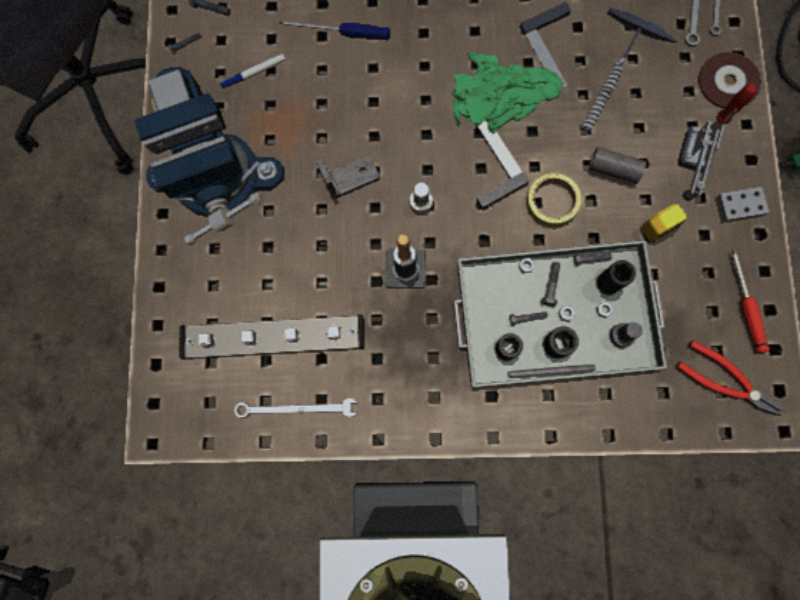

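View pics/scene1.png

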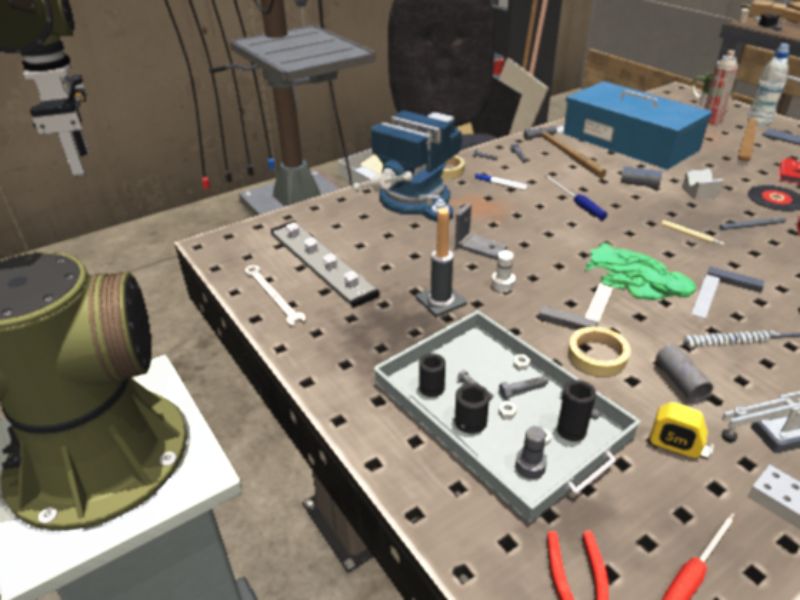

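The top view shows the rail at left (180–360, 340), the brush in its holder (405, 260) and the tray at right. The tray holds two short sockets (510, 345 and 562, 342), the long socket (618, 275) and the clamping pin (627, 333). The scene view agrees.

```bash
cat >> h.py <<'E'
np.set_printoptions(precision=4,suppress=True)
from scipy.optimize import least_squares
def circ(p):
    f=least_squares(lambda q:np.hypot(p[:,0]-q[0],p[:,1]-q[1])-q[2],[*p.mean(0)[:2],.02],loss="soft_l1",f_scale=.002); return f.x
def tops(W,box,z0,z1):
    x0,x1,y0,y1=box; m=(W[...,0]>x0)&(W[...,0]<x1)&(W[...,1]>y0)&(W[...,1]<y1)&(W[...,2]>z0)&(W[...,2]<z1)
    return W[m]
def mv(d,dyaw=0,n=None):
    """world shift d -> total tool units; dyaw deg (world, ccw)"""
    from scipy.spatial.transform import Rotation as Ro
    o=telemetry.get_obs(); R=Ro.from_euler("xyz",o["eef_rot"]).as_matrix()
    t=R.T@np.array(d)*10
    n=n or int(max(np.ceil(np.linalg.norm(t)/.45),np.ceil(abs(dyaw)/8.3)),)
    return n,"tool rows total",t,"per row",t/n,"rz/row",-dyaw/90/n
E
python3 - <<'E'
from h import *
c=cam("top"); W=cloud(c); s=cam("scene"); V=cloud(s)
for nm,w in(("top",W),("scene",V)):
  print(nm)
  for n,b,z0,z1 in[("A",(.42,.53,-.24,-.14),.056,.07),("B",(.42,.53,-.33,-.24),.056,.07),("L",(.52,.65,-.42,-.32),.08,.095),("pin",(.42,.53,-.42,-.33),.065,.09),
    ("handle",(.5,.7,-.05,.05),.15,.21),("holder rim/flange",(.5,.7,-.05,.05),.09,.115)]:
    p=tops(w,b,z0,z1)
    if len(p)>8: print(n,len(p),circ(p),np.median(p,0),p.min(0),p.max(0))
  p=tops(w,(.4,.62,.05,.45),.029,.05)
  q=p[:,1]; km=cv2.kmeans(p[:,:2].astype(np.float32),4,None,(3,50,1e-6),10,cv2.KMEANS_PP_CENTERS)
  print("studs",len(p),km[2][np.argsort(-km[2][:,1])], np.median(p[:,2]))
  p=tops(w,(.4,.62,.05,.45),.008,.02); r=cv2.minAreaRect((p[:,:2]*1000).astype(np.float32)); print("rail",r)
E
```

```text
top
A 170 [ 0.4662 -0.174   0.0174] [ 0.4668 -0.1747  0.061 ] [ 0.4462 -0.24    0.0561] [ 0.4874 -0.1532  0.0664]
B 199 [ 0.4719 -0.2632  0.0207] [ 0.4725 -0.2658  0.0609] [ 0.4487 -0.288   0.0561] [ 0.4952 -0.2402  0.0676]
L 177 [ 0.5812 -0.3613  0.0185] [ 0.5821 -0.3621  0.0863] [ 0.56   -0.3854  0.08  ] [ 0.6036 -0.3397  0.0918]
pin 121 [ 0.4844 -0.375   0.0099] [ 0.4849 -0.375   0.0759] [ 0.472  -0.3894  0.0653] [ 0.4974 -0.3624  0.0809]
handle 102 [0.6163 0.001  0.0074] [0.6143 0.0004 0.1902] [ 0.6078 -0.0086  0.1519] [0.6268 0.0114 0.198 ]
holder rim/flange 138 [0.618  0.0014 0.0162] [0.6088 0.0001 0.1038] [ 0.5977 -0.017   0.0903] [0.6322 0.0192 0.1146]
studs 249 [[0.493  0.3565]
 [0.4957 0.2811]
 [0.4984 0.2055]
 [0.5015 0.1297]] 0.035507125686412275
rail ((498.07012939453125, 244.06021118164062), (59.86012268066406, 331.7602233886719), 2.0302836894989014)
scene
A 171 [ 0.4659 -0.1757  0.0174] [ 0.4661 -0.1764  0.0607] [ 0.4457 -0.2397  0.0561] [ 0.4875 -0.1539  0.0646]
B 249 [ 0.4711 -0.2651  0.021 ] [ 0.4708 -0.2657  0.0609] [ 0.4473 -0.2885  0.0562] [ 0.497  -0.2406  0.0648]
L 240 [ 0.5799 -0.3637  0.0184] [ 0.5806 -0.3633  0.0862] [ 0.5589 -0.3849  0.08  ] [ 0.603  -0.3409  0.0903]
pin 181 [ 0.4839 -0.3785  0.0103] [ 0.4824 -0.3795  0.0758] [ 0.4713 -0.3909  0.0651] [ 0.4987 -0.3648  0.0793]
handle 148 [0.618  0.0007 0.0082] [ 0.6143 -0.0046  0.1762] [ 0.6071 -0.0106  0.1502] [0.6253 0.0097 0.1975]
holder rim/flange 157 [0.618  0.0011 0.0165] [ 0.6102 -0.0078  0.103 ] [ 0.5986 -0.0198  0.0901] [0.638  0.0175 0.1148]
studs 165 [[0.4927 0.3544]
 [0.4951 0.2796]
 [0.498  0.2037]
 [0.5004 0.1272]] 0.03553987727435679
rail ((497.3699951171875, 245.35646057128906), (61.17901611328125, 338.360107421875), 1.9854460954666138)
```

Request:
step_arm --plan '[{"rz": 0.0901, "dz": -0.1}, {"rz": 0.0901, "dz": -0.1}, {"rz": 0.0901, "dz": -0.1}, {"rz": 0.0901, "dz": -0.1}, {"rz": 0.0901, "dz": -0.1}, {"rz": 0.0901, "dz": -0.1}, {"rz": 0.0901, "dz": -0.1}, {"rz": 0.0901, "dz": -0.1}, {"rz": 0.0901, "dz": -0.1}]' --grip_force 30

```text
$.plan[0]: bad value
```

Request:
step_arm --plan '[{"dx": -0.3, "dy": 0.344}, {"dx": -0.3, "dy": 0.344}, {"dx": -0.3, "dy": 0.344}, {"dx": -0.3, "dy": 0.344}, {"dx": -0.3, "dy": 0.344}, {"dx": -0.3, "dy": 0.344}, {"dx": -0.3, "dy": 0.344}, {"dx": -0.3, "dy": 0.344}, {"dx": -0.3, "dy": 0.344}, {"dx": -0.4}]'

```text
$.plan[0]: bad value
```

Request:
step_arm --plan '[{"dx": -0.43}, {"dx": -0.43}, {"dx": -0.43}, {"dx": -0.43}, {"dx": -0.43}, {"dx": -0.43}, {"dx": -0.43}, {"dx": -0.43}, {"dx": -0.43}, {"dx": -0.3}]'

```text
$.plan[0]: bad value
```

Run:
```python
from h import *
o=telemetry.get_obs(); print(o["ee_pos"],o["eef_rot"],o["qpos"])
c=cam("wrist"); save(c,"w1.png"); W=cloud(c); print(c["fx"],c["tool_from_camera"],np.nanmin(W,(0,1)),np.nanmax(W,(0,1)))
for n,b,z0,z1 in[("A",(.42,.53,-.22,-.14),.058,.064),("B",(.42,.53,-.32,-.225),.058,.064),("L",(.52,.65,-.42,-.32),.083,.09)]:
    p=tops(W,b,z0,z1)
    if len(p)>8: print(n,len(p),circ(p),cv2.minEnclosingCircle((p[:,:2]*1000).astype(np.float32)),np.median(p,0))
```

```text
[0.1603 0.5261 0.1995] [3.1415 0.     2.8458] [ 1.2084  0.2999  1.5209  0.      1.3207 -0.0666]
373.70069626554636 [[-0.0008 -0.9578 -0.2874  0.0851]
 [ 1.     -0.001   0.0007  0.0004]
 [-0.001  -0.2874  0.9578 -0.1845]
 [ 0.      0.      0.      1.    ]] [-0.4162 -0.7117 -0.8614] [1.526  1.4156 0.3276]
```

View pics/w1.png

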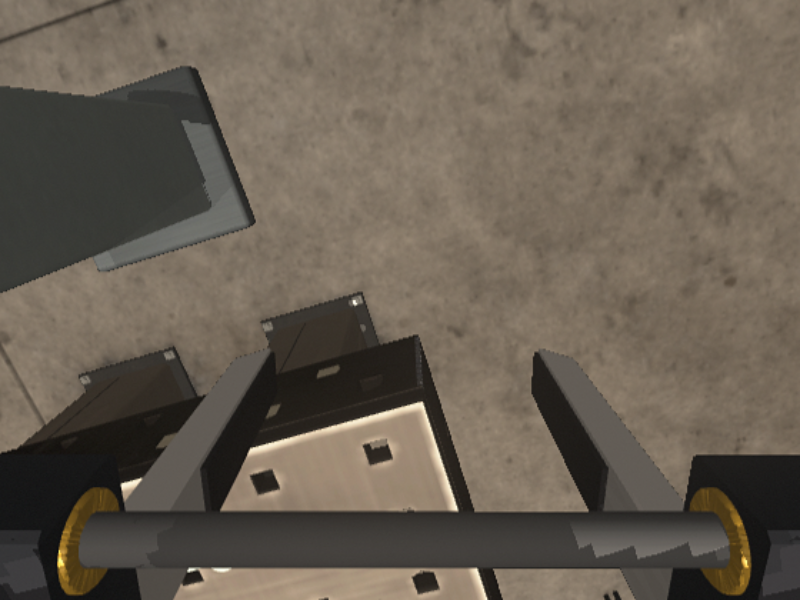

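The wrist view shows only the floor and the table corner, because the moves were refused: every key has to be given in each row.

Request:
step_arm --plan '[{"dx": 0, "dy": 0, "dz": -0.1, "rx": 0, "ry": 0, "rz": 0.0901, "claw": 0}, {"dx": 0, "dy": 0, "dz": -0.1, "rx": 0, "ry": 0, "rz": 0.0901, "claw": 0}, {"dx": 0, "dy": 0, "dz": -0.1, "rx": 0, "ry": 0, "rz": 0.0901, "claw": 0}, {"dx": 0, "dy": 0, "dz": -0.1, "rx": 0, "ry": 0, "rz": 0.0901, "claw": 0}, {"dx": 0, "dy": 0, "dz": -0.1, "rx": 0, "ry": 0, "rz": 0.0901, "claw": 0}, {"dx": 0, "dy": 0, "dz": -0.1, "rx": 0, "ry": 0, "rz": 0.0901, "claw": 0}, {"dx": 0, "dy": 0, "dz": -0.1, "rx": 0, "ry": 0, "rz": 0.0901, "claw": 0}, {"dx": 0, "dy": 0, "dz": -0.1, "rx": 0, "ry": 0, "rz": 0.0901, "claw": 0}, {"dx": 0, "dy": 0, "dz": -0.1, "rx": 0, "ry": 0, "rz": 0.0901, "claw": 0}]' --grip_force 30

```text
time_s: 1.6
ee_pos: [0.1603, 0.5261, 0.2899]
eef_rot: [-3.142, -0.0, 1.566]
force: [0.1, 0.2, -0.5]
grip_width: 0.094
grip_force: 0.0
```

Request:
step_arm --plan '[{"dx": -0.3, "dy": 0.344, "dz": 0, "rx": 0, "ry": 0, "rz": 0, "claw": 0}, {"dx": -0.3, "dy": 0.344, "dz": 0, "rx": 0, "ry": 0, "rz": 0, "claw": 0}, {"dx": -0.3, "dy": 0.344, "dz": 0, "rx": 0, "ry": 0, "rz": 0, "claw": 0}, {"dx": -0.3, "dy": 0.344, "dz": 0, "rx": 0, "ry": 0, "rz": 0, "claw": 0}, {"dx": -0.3, "dy": 0.344, "dz": 0, "rx": 0, "ry": 0, "rz": 0, "claw": 0}, {"dx": -0.3, "dy": 0.344, "dz": 0, "rx": 0, "ry": 0, "rz": 0, "claw": 0}, {"dx": -0.3, "dy": 0.344, "dz": 0, "rx": 0, "ry": 0, "rz": 0, "claw": 0}, {"dx": -0.3, "dy": 0.344, "dz": 0, "rx": 0, "ry": 0, "rz": 0, "claw": 0}, {"dx": -0.3, "dy": 0.344, "dz": 0, "rx": 0, "ry": 0, "rz": 0, "claw": 0}, {"dx": -0.4, "dy": 0, "dz": 0, "rx": 0, "ry": 0, "rz": 0, "claw": 0}]'

```text
time_s: 2.6
ee_pos: [0.4726, 0.2149, 0.2882]
eef_rot: [-3.14, 0.001, 1.571]
force: [0.7, -0.3, 0.1]
grip_width: 0.094
grip_force: 0.0
```

Request:
step_arm --plan '[{"dx": -0.43, "dy": 0, "dz": 0, "rx": 0, "ry": 0, "rz": 0, "claw": 0}, {"dx": -0.43, "dy": 0, "dz": 0, "rx": 0, "ry": 0, "rz": 0, "claw": 0}, {"dx": -0.43, "dy": 0, "dz": 0, "rx": 0, "ry": 0, "rz": 0, "claw": 0}, {"dx": -0.43, "dy": 0, "dz": 0, "rx": 0, "ry": 0, "rz": 0, "claw": 0}, {"dx": -0.43, "dy": 0, "dz": 0, "rx": 0, "ry": 0, "rz": 0, "claw": 0}, {"dx": -0.43, "dy": 0, "dz": 0, "rx": 0, "ry": 0, "rz": 0, "claw": 0}, {"dx": -0.43, "dy": 0, "dz": 0, "rx": 0, "ry": 0, "rz": 0, "claw": 0}, {"dx": -0.43, "dy": 0, "dz": 0, "rx": 0, "ry": 0, "rz": 0, "claw": 0}, {"dx": -0.43, "dy": 0, "dz": 0, "rx": 0, "ry": 0, "rz": 0, "claw": 0}, {"dx": -0.3, "dy": 0, "dz": 0, "rx": 0, "ry": 0, "rz": 0, "claw": 0}]'

```text
time_s: 3.6
ee_pos: [0.4704, -0.2029, 0.2894]
eef_rot: [3.142, 0.0, 1.571]
force: [0.7, 1.1, 0.5]
grip_width: 0.0943
grip_force: 0.0
```

Run:
```python
from h import *
o=telemetry.get_obs(); print(o["ee_pos"],o["eef_rot"],o["qpos"])
c=cam("wrist"); save(c,"w2.png"); W=cloud(c)
for n,b,z0,z1 in[("A",(.42,.53,-.22,-.14),.058,.064),("B",(.42,.53,-.32,-.225),.058,.064),("L",(.52,.65,-.42,-.32),.083,.09)]:
    p=tops(W,b,z0,z1)
    if len(p)>8: print(n,len(p),circ(p),cv2.minEnclosingCircle((p[:,:2]*1000).astype(np.float32)),np.median(p,0))
```

```text
[ 0.4704 -0.2029  0.2894] [3.1416 0.0002 1.5707] [-0.4787  0.1603  1.4845 -0.0001  1.4967 -0.4786]
A 625 [ 0.4679 -0.1719  0.0173] ((467.86553955078125, -172.04415893554688), 20.8946533203125) [ 0.4678 -0.171   0.0597]
B 694 [ 0.4733 -0.2612  0.021 ] ((473.5323181152344, -261.61553955078125), 24.981626510620117) [ 0.4735 -0.2608  0.0596]
L 360 [ 0.582  -0.3598  0.0184] ((582.6577758789062, -360.4762268066406), 22.300750732421875) [ 0.5734 -0.3681  0.0852]
```

View pics/w2.png

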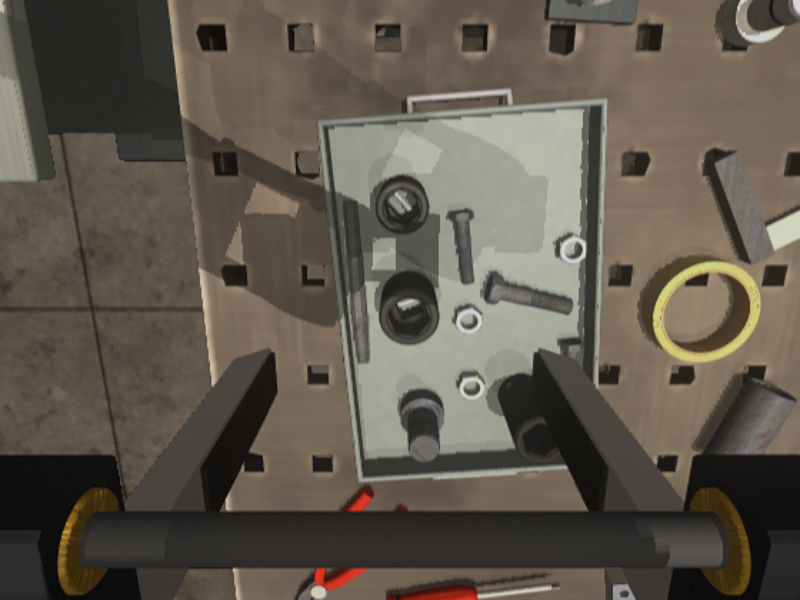

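The wrist view shows socket a (42 mm) at (402, 205) and the 50 mm socket c at (408, 307), both with their drive squares visible. The long socket is at (530, 420) and the pin at (422, 425). Next I look straight down each bore.

Request:
step_arm --plan '[{"dx": -0.27, "dy": -0.01, "dz": 0.3, "rx": 0, "ry": 0, "rz": 0, "claw": 0}, {"dx": -0.27, "dy": -0.01, "dz": 0.3, "rx": 0, "ry": 0, "rz": 0, "claw": 0}, {"dx": 0, "dy": 0, "dz": 0.29, "rx": 0, "ry": 0, "rz": 0, "claw": 0}, {"dx": 0, "dy": 0, "dz": 0, "rx": 0, "ry": 0, "rz": 0, "claw": 0}]'

```text
time_s: 4.05
ee_pos: [0.4675, -0.2541, 0.197]
eef_rot: [-3.136, -0.003, 1.571]
force: [-0.4, -0.6, -0.7]
grip_width: 0.0939
grip_force: 0.0
```

```bash
cat >> h.py <<'E'
def rect(c,x,y,z,half=.035,n=260):
    """world-aligned top view of plane z: right=+x, up=+y"""
    from scipy.spatial.transform import Rotation as Ro
    g=np.linspace(-half,half,n); X,Y=np.meshgrid(x+g,y-g)
    P=np.stack([X,Y,np.full_like(X,z)],-1)
    o=c["obs"]; T=np.linalg.inv(np.array(c["tool_from_camera"]))
    P=(P-o["ee_pos"])@Ro.from_euler("xyz",o["eef_rot"]).as_matrix()
    P=P@T[:3,:3].T+T[:3,3]
    u=P[...,0]/P[...,2]*c["fx"]+c["cx"]; v=P[...,1]/P[...,2]*c["fy"]+c["cy"]
    return cv2.remap(c["img"][:,:,::-1],u.astype(np.float32),v.astype(np.float32),cv2.INTER_CUBIC)
E
python3 - <<'E'
from h import *
c=cam("wrist"); print(c["obs"]["ee_pos"]); W=cloud(c); p=tops(W,(.42,.53,-.22,-.13),.057,.064); q=circ(p); print(q,cv2.minEnclosingCircle((p[:,:2]*1000).astype(np.float32)),len(p))
cv2.imwrite("a.png",rect(c,q[0],q[1],.029))
E
```

```text
[ 0.4675 -0.2541  0.197 ]
[ 0.468  -0.1723  0.0172] ((467.9954833984375, -172.326416015625), 20.95680046081543) 1286
```

Request:
step_arm --plan '[{"dx": -0.44, "dy": 0.02, "dz": 0, "rx": 0, "ry": 0, "rz": 0, "claw": 0}, {"dx": -0.44, "dy": 0.02, "dz": 0, "rx": 0, "ry": 0, "rz": 0, "claw": 0}, {"dx": 0, "dy": 0, "dz": 0, "rx": 0, "ry": 0, "rz": 0, "claw": 0}]'

```text
time_s: 4.4
ee_pos: [0.4732, -0.346, 0.2023]
eef_rot: [3.14, 0.002, 1.57]
force: [-0.1, 0.7, -0.3]
grip_width: 0.0942
grip_force: 0.0
```

Run:
```python
from h import *
c=cam("wrist"); print(c["obs"]["ee_pos"]); W=cloud(c); p=tops(W,(.42,.53,-.32,-.225),.057,.064); q=circ(p); print(q,cv2.minEnclosingCircle((p[:,:2]*1000).astype(np.float32)),len(p))
cv2.imwrite("b.png",rect(c,q[0],q[1],.029))
```

```text
[ 0.4732 -0.346   0.2023]
[ 0.4736 -0.262   0.0208] ((473.6223449707031, -262.0398254394531), 24.97256851196289) 1684
```

Request:
step_arm --plan '[{"dx": -0.2, "dy": 0.37, "dz": -0.1, "rx": 0, "ry": 0, "rz": 0, "claw": 0}, {"dx": -0.2, "dy": 0.37, "dz": -0.1, "rx": 0, "ry": 0, "rz": 0, "claw": 0}, {"dx": -0.2, "dy": 0.37, "dz": 0, "rx": 0, "ry": 0, "rz": 0, "claw": 0}, {"dx": 0, "dy": 0, "dz": 0, "rx": 0, "ry": 0, "rz": 0, "claw": 0}]'

```text
time_s: 4.85
ee_pos: [0.5875, -0.4021, 0.219]
eef_rot: [-3.141, -0.001, 1.574]
force: [-0.1, 0.5, -1.6]
grip_width: 0.0941
grip_force: 0.0
```

Run:
```python
from h import *
c=cam("wrist"); print(c["obs"]["ee_pos"],c["obs"]["eef_rot"]); W=cloud(c); p=tops(W,(.53,.65,-.42,-.32),.082,.09); q=circ(p); print(q,cv2.minEnclosingCircle((p[:,:2]*1000).astype(np.float32)),len(p))
l=rect(c,q[0],q[1],.029); g=lambda im:cv2.convertScaleAbs(im,alpha=2,beta=20)
cv2.imwrite("pics/m1.png",cv2.hconcat([g(cv2.imread("a.png")),g(cv2.imread("b.png")),g(l)]))
```

```text
[ 0.5875 -0.4021  0.219 ] [-3.1411 -0.0008  1.5739]
[ 0.5831 -0.3607  0.0183] ((583.00146484375, -361.23486328125), 22.079679489135742) 1229
```

View pics/m1.png

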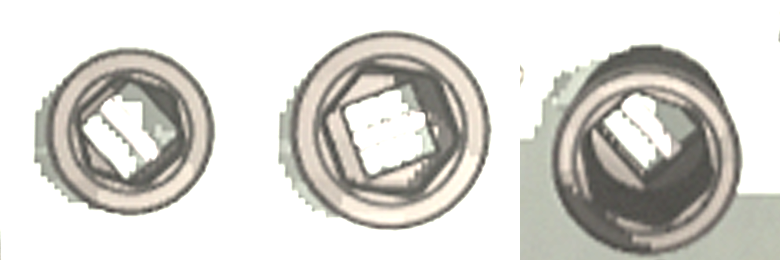

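The montage shows the drive squares of a (left), c (middle) and the long socket (right), each rotated. I now fit their angles numerically.

Run:
```python
from h import *
m=cv2.imread("pics/m1.png"); k=259/70.
outs=[]
for n in range(3):
    im=m[:,260*n:260*n+260].astype(np.float32)
    g=cv2.GaussianBlur(im.min(2),(0,0),1.); gx=cv2.Sobel(g,5,1,0); gy=cv2.Sobel(g,5,0,1)
    gx=np.clip(gx,-300,300);gy=np.clip(gy,-300,300)
    t=np.linspace(-8.5,8.5,35)*k; r=10.2*k; best=[]
    for a in np.arange(0,90,1.):
        sc=-1
        for cx in np.arange(100,161,1.5):
            for cy in np.arange(90,161,1.5):
                if np.hypot(cx-130,cy-130)>24: continue
                vals=[]
                for q in range(4):
                    th=-np.deg2rad(a+90*q); nx,ny=np.cos(th),np.sin(th)
                    x=(cx+r*nx-t*ny).astype(int);y=(cy+r*ny+t*nx).astype(int)
                    vals.append(np.mean(-(gx[y,x]*nx+gy[y,x]*ny))) # bright inside
                v=np.sort(vals)[1:].sum()
                if v>sc: sc=v;b=(cx,cy)
        best.append((sc,a,b))
    best.sort(reverse=True); print(n,[(round(float(s)),a,b) for s,a,b in best[:8]])
    s,a,(cx,cy)=best[0]
    d=cv2.resize(im.astype(np.uint8),None,fx=1,fy=1)
    box=cv2.boxPoints(((cx,cy),(2*r,2*r),-a)); cv2.polylines(d,[box.astype(int)],True,(0,0,255),1); outs.append(d[65:195,65:195])
cv2.imwrite("pics/m2.png",cv2.resize(cv2.hconcat(outs),None,fx=2,fy=2,interpolation=2))
```

```text
0 [(465, np.float64(42.0), (np.float64(131.5), np.float64(129.0))), (460, np.float64(43.0), (np.float64(131.5), np.float64(129.0))), (459, np.float64(41.0), (np.float64(131.5), np.float64(129.0))), (454, np.float64(45.0), (np.float64(131.5), np.float64(129.0))), (451, np.float64(44.0), (np.float64(131.5), np.float64(129.0))), (439, np.float64(46.0), (np.float64(131.5), np.float64(129.0))), (437, np.float64(40.0), (np.float64(131.5), np.float64(129.0))), (423, np.float64(47.0), (np.float64(131.5), np.float64(129.0)))]
1 [(542, np.float64(20.0), (np.float64(131.5), np.float64(130.5))), (536, np.float64(21.0), (np.float64(131.5), np.float64(129.0))), (536, np.float64(19.0), (np.float64(131.5), np.float64(130.5))), (517, np.float64(18.0), (np.float64(130.0), np.float64(132.0))), (511, np.float64(22.0), (np.float64(131.5), np.float64(129.0))), (506, np.float64(17.0), (np.float64(130.0), np.float64(132.0))), (485, np.float64(23.0), (np.float64(131.5), np.float64(129.0))), (482, np.float64(16.0), (np.float64(130.0), np.float64(132.0)))]
2 [(401, np.float64(43.0), (np.float64(136.0), np.float64(124.5))), (401, np.float64(42.0), (np.float64(136.0), np.float64(124.5))), (389, np.float64(41.0), (np.float64(136.0), np.float64(124.5))), (389, np.float64(44.0), (np.float64(136.0), np.float64(124.5))), (376, np.float64(45.0), (np.float64(134.5), np.float64(123.0))), (366, np.float64(46.0), (np.float64(134.5), np.float64(123.0))), (365, np.float64(40.0), (np.float64(136.0), np.float64(124.5))), (355, np.float64(47.0), (np.float64(134.5), np.float64(123.0)))]
```

View pics/m2.png

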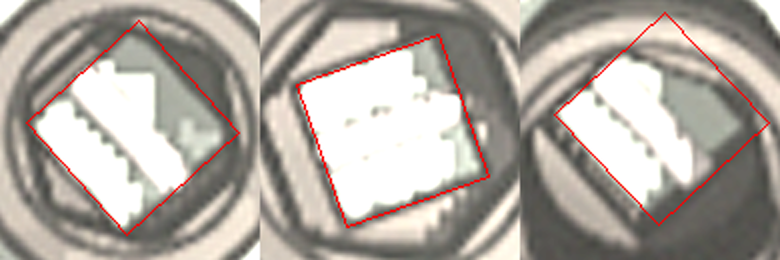

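Request:
step_arm --plan '[{"dx": 0.41, "dy": -0.045, "dz": 0, "rx": 0, "ry": 0, "rz": 0, "claw": 0.3}, {"dx": 0, "dy": 0, "dz": 0, "rx": 0, "ry": 0, "rz": -0.094, "claw": 0.3}, {"dx": 0, "dy": 0, "dz": 0, "rx": 0, "ry": 0, "rz": -0.094, "claw": 0.3}, {"dx": 0, "dy": 0, "dz": 0, "rx": 0, "ry": 0, "rz": -0.094, "claw": 0.3}, {"dx": 0, "dy": 0, "dz": 0, "rx": 0, "ry": 0, "rz": -0.094, "claw": 0.3}, {"dx": 0, "dy": 0, "dz": 0.2, "rx": 0, "ry": 0, "rz": -0.094, "claw": 0.3}, {"dx": 0, "dy": 0, "dz": 0.4, "rx": 0, "ry": 0, "rz": 0, "claw": 0.3}, {"dx": 0, "dy": 0, "dz": 0.2, "rx": 0, "ry": 0, "rz": 0, "claw": 0.3}, {"dx": 0, "dy": 0, "dz": 0, "rx": 0, "ry": 0, "rz": 0, "claw": 0.3}]' --grip_force 40

```text
time_s: 5.8
ee_pos: [0.5782, -0.3595, 0.1393]
eef_rot: [-3.141, -0.003, 2.311]
force: [-1.0, -0.3, -0.5]
grip_width: 0.066
grip_force: 0.0
```

Run:
```python
from h import *
o=telemetry.get_obs(); print(o["ee_pos"],o["eef_rot"],o["qpos"],o["grip_width"])
```

```text
[ 0.5782 -0.3595  0.1393] [-3.1409 -0.0033  2.311 ] [-0.6101  0.6455  1.1606  0.0001  1.3389 -1.3504] 0.06596305318718045
```

Request:
step_arm --plan '[{"dx": -0.043, "dy": 0.025, "dz": 0.2, "rx": 0, "ry": 0, "rz": 0, "claw": 0.3}, {"dx": 0, "dy": 0, "dz": 0.3, "rx": 0, "ry": 0, "rz": 0, "claw": 0.3}, {"dx": 0, "dy": 0, "dz": 0.3, "rx": 0, "ry": 0, "rz": 0, "claw": 0.3}, {"dx": 0, "dy": 0, "dz": 0, "rx": 0, "ry": 0, "rz": 0, "claw": 0.3}, {"dx": 0, "dy": 0, "dz": 0, "rx": 0, "ry": 0, "rz": 0, "claw": 1}, {"dx": 0, "dy": 0, "dz": 0, "rx": 0, "ry": 0, "rz": 0, "claw": 1}, {"dx": 0, "dy": 0, "dz": 0, "rx": 0, "ry": 0, "rz": 0, "claw": 1}, {"dx": 0, "dy": 0, "dz": 0, "rx": 0, "ry": 0, "rz": 0, "claw": 1}, {"dx": 0, "dy": 0, "dz": 0, "rx": 0, "ry": 0, "rz": 0, "claw": 1}]'

```text
time_s: 6.7
ee_pos: [0.585, -0.3633, 0.0627]
eef_rot: [3.141, 0.003, 2.31]
force: [-0.1, 1.7, 7.9]
grip_width: 0.0434
grip_force: 40.0
```

Request:
step_arm --plan '[{"dx": 0, "dy": 0, "dz": -0.3, "rx": 0, "ry": 0, "rz": 0, "claw": 1}, {"dx": 0, "dy": 0, "dz": -0.4, "rx": 0, "ry": 0, "rz": 0, "claw": 1}, {"dx": 0, "dy": 0, "dz": -0.4, "rx": 0, "ry": 0, "rz": 0.089, "claw": 1}, {"dx": 0, "dy": 0, "dz": -0.4, "rx": 0, "ry": 0, "rz": 0.089, "claw": 1}, {"dx": 0, "dy": 0, "dz": -0.4, "rx": 0, "ry": 0, "rz": 0.089, "claw": 1}, {"dx": 0, "dy": 0, "dz": -0.4, "rx": 0, "ry": 0, "rz": 0.089, "claw": 1}, {"dx": 0, "dy": 0, "dz": 0, "rx": 0, "ry": 0, "rz": 0.089, "claw": 1}]'

```text
time_s: 7.4
ee_pos: [0.585, -0.3633, 0.2978]
eef_rot: [3.134, 0.006, 1.606]
force: [0.1, -0.8, -3.4]
grip_width: 0.0436
grip_force: 40.0
```

Request:
step_arm --plan '[{"dx": 0.416, "dy": -0.07, "dz": 0, "rx": 0, "ry": 0, "rz": 0, "claw": 1}, {"dx": 0.416, "dy": -0.07, "dz": 0, "rx": 0, "ry": 0, "rz": 0, "claw": 1}, {"dx": 0.416, "dy": -0.07, "dz": 0, "rx": 0, "ry": 0, "rz": 0, "claw": 1}, {"dx": 0.416, "dy": -0.07, "dz": 0, "rx": 0, "ry": 0, "rz": 0, "claw": 1}, {"dx": 0.416, "dy": -0.07, "dz": 0, "rx": 0, "ry": 0, "rz": 0, "claw": 1}, {"dx": 0.416, "dy": -0.07, "dz": 0, "rx": 0, "ry": 0, "rz": 0, "claw": 1}, {"dx": 0.416, "dy": -0.07, "dz": 0, "rx": 0, "ry": 0, "rz": 0, "claw": 1}, {"dx": 0.416, "dy": -0.07, "dz": 0, "rx": 0, "ry": 0, "rz": 0, "claw": 1}, {"dx": 0.416, "dy": -0.07, "dz": 0, "rx": 0, "ry": 0, "rz": 0, "claw": 1}, {"dx": 0.416, "dy": -0.07, "dz": 0, "rx": 0, "ry": 0, "rz": 0, "claw": 1}]'

```text
time_s: 8.4
ee_pos: [0.4966, 0.0515, 0.291]
eef_rot: [3.141, 0.0, 1.611]
force: [0.9, 0.1, -3.0]
grip_width: 0.0433
grip_force: 40.0
```

Request:
step_arm --plan '[{"dx": 0, "dy": 0, "dz": 0, "rx": 0, "ry": 0, "rz": 0, "claw": 1}, {"dx": 0, "dy": 0, "dz": 0, "rx": 0, "ry": 0, "rz": 0, "claw": 1}]'

```text
time_s: 8.6
ee_pos: [0.4972, 0.0505, 0.2909]
eef_rot: [3.141, 0.0, 1.613]
force: [-0.4, -0.4, -3.8]
grip_width: 0.0439
grip_force: 40.0
```

```bash
cat >> h.py <<'E'
def studs(W):
    p=tops(W,(.44,.56,.06,.42),.031,.042)
    km=cv2.kmeans(p[:,:2].astype(np.float32),4,None,(3,50,1e-6),20,cv2.KMEANS_PP_CENTERS)
    c=km[2][np.argsort(-km[2][:,1])]; return c,len(p)
E
python3 - <<'E'
from h import *
c=cam("wrist"); print(c["obs"]["ee_pos"],c["obs"]["eef_rot"],c["obs"]["grip_width"]); W=cloud(c); s,n=studs(W); print(s,n,np.diff(s,axis=0),np.rad2deg(np.arctan2(s[3,0]-s[0,0],s[0,1]-s[3,1])))
p=tops(W,(.44,.56,.06,.42),.031,.042); print(np.median(p,0))
for q in s:
    e=p[np.hypot(*(p[:,:2]-q).T)<.02]; print(len(e), cv2.minAreaRect((e[:,:2]*1000).astype(np.float32)))
save(c,"w3.png")
E
```

```text
[0.4972 0.0505 0.2909] [3.1411 0.0002 1.6131] 0.04390024430415279
[[0.5056 0.2075]
 [0.496  0.2072]
 [0.5032 0.1367]
 [0.5037 0.1271]] 614 [[-0.0096 -0.0003]
 [ 0.0073 -0.0705]
 [ 0.0005 -0.0095]] -1.327652
[0.5021 0.1998 0.0348]
337 ((500.8281555175781, 207.59788513183594), (18.510238647460938, 18.953937530517578), 2.8225293159484863)
337 ((500.8281555175781, 207.59788513183594), (18.510238647460938, 18.953937530517578), 2.8225293159484863)
277 ((503.4628601074219, 131.75294494628906), (17.222835540771484, 18.640666961669922), 2.432579278945923)
277 ((503.4628601074219, 131.75294494628906), (17.222835540771484, 18.640666961669922), 2.432579278945923)
```

View pics/w3.png

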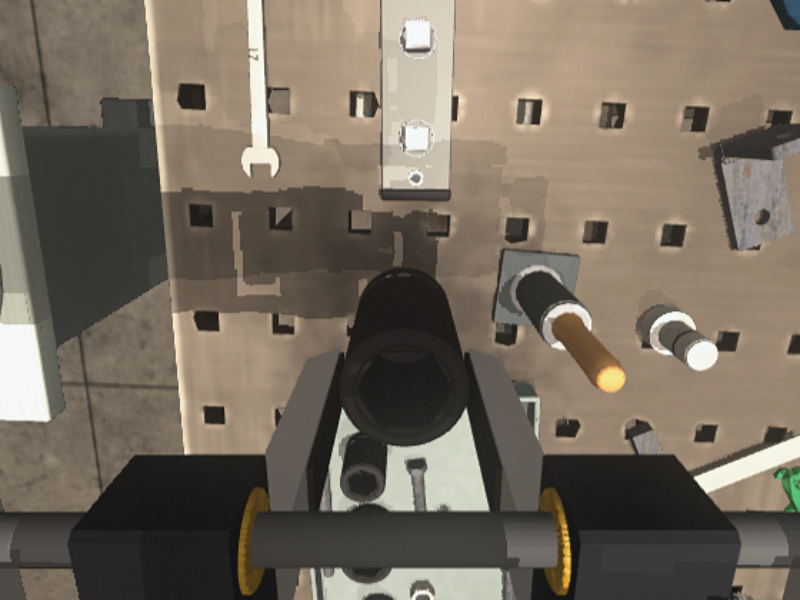

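The wrist view shows the long socket upright in the jaws (405, 370), with stud 3 at (417, 137) and stud 2 at (417, 37). I measure how the socket sits relative to the TCP.

Run:
```python
from h import *
c=cam("wrist"); o=c["obs"]; W=cloud(c); e=o["ee_pos"]
p=tops(W,(e[0]-.035,e[0]+.035,e[1]-.035,e[1]+.035),e[2]+.02,e[2]+.037)
zs=np.median(p[:,2]); p=p[abs(p[:,2]-zs)<.003]
q=circ(p); print(len(p),zs-e[2],q[:2]-e[:2],q, cv2.minEnclosingCircle((p[:,:2]*1000).astype(np.float32)), p.min(0)-e,p.max(0)-e)
s=tops(W,(.44,.56,.06,.17),.031,.042); r=cv2.minAreaRect((s[:,:2]*1000).astype(np.float32)); print(r,s.min(0),s.max(0))
print(mv([*(np.array(r[0])/1000-q[:2]),0]), mv([*(np.array(r[0])/1000-e[:2]),0]), o["eef_rot"])
```

```text
3868 0.023114417131941956 [-0.0009  0.0036] [0.4966 0.0533 0.0187] ((496.149169921875, 59.65589141845703), 33.575714111328125) [-0.0348 -0.0201  0.0201] [0.0323 0.025  0.0261]
((503.11444091796875, 132.01870727539062), (18.35198974609375, 18.61040687561035), 2.321002960205078) [0.4938 0.1223 0.0311] [0.5126 0.1417 0.0374]
(2, 'tool rows total', array([ 0.7839,  0.0969, -0.0002]), 'per row', array([ 0.3919,  0.0485, -0.0001]), 'rz/row', 0.0) (2, 'tool rows total', array([ 0.8204,  0.0895, -0.0002]), 'per row', array([ 0.4102,  0.0447, -0.0001]), 'rz/row', 0.0) [3.1413 0.0003 1.6117]
```

Request:
step_arm --plan '[{"dx": 0.392, "dy": 0.05, "dz": 0, "rx": 0, "ry": 0, "rz": 0.003, "claw": 1}, {"dx": 0.392, "dy": 0.049, "dz": 0, "rx": 0, "ry": 0, "rz": 0, "claw": 1}, {"dx": 0, "dy": 0, "dz": 0.4, "rx": 0, "ry": 0, "rz": 0, "claw": 1}, {"dx": 0, "dy": 0, "dz": 0.4, "rx": 0, "ry": 0, "rz": 0, "claw": 1}, {"dx": 0, "dy": 0, "dz": 0.4, "rx": 0, "ry": 0, "rz": 0, "claw": 1}, {"dx": 0, "dy": 0, "dz": 0.35, "rx": 0, "ry": 0, "rz": 0, "claw": 1}, {"dx": 0, "dy": 0, "dz": 0.2, "rx": 0, "ry": 0, "rz": 0, "claw": 1}, {"dx": 0, "dy": 0, "dz": 0, "rx": 0, "ry": 0, "rz": 0, "claw": 1}, {"dx": 0, "dy": 0, "dz": 0, "rx": 0, "ry": 0, "rz": 0, "claw": 1}]'

```text
time_s: 9.6
ee_pos: [0.505, 0.128, 0.1162]
eef_rot: [3.141, 0.0, 1.605]
force: [0.2, -0.0, -2.5]
grip_width: 0.0437
grip_force: 40.0
```

Run:
```python
from h import *
o=telemetry.get_obs(); print(o["ee_pos"],o["eef_rot"],o["grip_width"],o["force"])
for n in("top","scene"):
    c=cam(n); W=cloud(c); p=tops(W,(.43,.57,.08,.18),.126,.141); p=p[np.hypot(*(p[:,:2]-o["ee_pos"][:2]).T)<.024]; print(n,len(p))
    if len(p)>20: print(circ(p),p.min(0),p.max(0))
```

```text
[0.505  0.128  0.1162] [3.1411 0.     1.6054] 0.04373994464643308 [ 0.2315 -0.0192 -2.4687]
top 0
scene 145
[0.5034 0.1261 0.0184] [0.4831 0.1059 0.1261] [0.5276 0.1508 0.141 ]
```

Request:
step_arm --plan '[{"dx": 0.012, "dy": -0.012, "dz": 0.06, "rx": 0, "ry": 0, "rz": 0, "claw": 1}, {"dx": 0, "dy": 0, "dz": 0.06, "rx": 0, "ry": 0, "rz": 0, "claw": 1}, {"dx": 0, "dy": 0, "dz": 0.06, "rx": 0, "ry": 0, "rz": 0, "claw": 1}, {"dx": 0, "dy": 0, "dz": 0.06, "rx": 0, "ry": 0, "rz": 0, "claw": 1}, {"dx": 0, "dy": 0, "dz": 0.03, "rx": 0, "ry": 0, "rz": 0, "claw": 1}, {"dx": 0, "dy": 0, "dz": 0, "rx": 0, "ry": 0, "rz": 0, "claw": 1}]'

```text
time_s: 10.3
ee_pos: [0.5036, 0.1297, 0.0882]
eef_rot: [3.141, 0.0, 1.607]
force: [5.2, -0.8, -8.1]
grip_width: 0.0434
grip_force: 40.0
```

Request:
step_arm --plan '[{"dx": 0, "dy": 0.01, "dz": 0.03, "rx": 0, "ry": 0, "rz": 0, "claw": 1}, {"dx": 0, "dy": 0, "dz": 0.03, "rx": 0, "ry": 0, "rz": 0, "claw": 1}, {"dx": 0, "dy": 0, "dz": 0.03, "rx": 0, "ry": 0, "rz": 0, "claw": 1}, {"dx": 0, "dy": 0, "dz": 0.03, "rx": 0, "ry": 0, "rz": 0, "claw": 1}, {"dx": 0, "dy": 0, "dz": 0.03, "rx": 0, "ry": 0, "rz": 0, "claw": 1}, {"dx": 0, "dy": 0, "dz": 0, "rx": 0, "ry": 0, "rz": 0, "claw": 1}]'

```text
time_s: 10.9
ee_pos: [0.5039, 0.1298, 0.0727]
eef_rot: [-3.141, 0.0, 1.607]
force: [0.3, -1.5, -6.5]
grip_width: 0.0438
grip_force: 40.0
```

Request:
step_arm --plan '[{"dx": 0, "dy": 0, "dz": 0.02, "rx": 0, "ry": 0, "rz": 0, "claw": 1}, {"dx": 0, "dy": 0, "dz": 0.02, "rx": 0, "ry": 0, "rz": 0, "claw": 1}, {"dx": 0, "dy": 0, "dz": 0, "rx": 0, "ry": 0, "rz": 0, "claw": 1}]'

```text
time_s: 11.2
ee_pos: [0.5042, 0.1299, 0.0716]
eef_rot: [3.141, 0.0, 1.607]
force: [-12.4, -5.0, 26.8]
grip_width: 0.0433
grip_force: 40.1
```

Request:
step_arm --plan '[{"dx": 0, "dy": 0, "dz": -0.03, "rx": 0, "ry": 0, "rz": 0, "claw": 0.3}, {"dx": 0, "dy": 0, "dz": 0, "rx": 0, "ry": 0, "rz": 0, "claw": 0.3}, {"dx": 0, "dy": 0, "dz": 0, "rx": 0, "ry": 0, "rz": 0, "claw": 0.3}, {"dx": 0, "dy": 0, "dz": -0.2, "rx": 0, "ry": 0, "rz": 0, "claw": 0.3}, {"dx": 0, "dy": 0, "dz": -0.4, "rx": 0, "ry": 0, "rz": 0, "claw": 0.3}, {"dx": 0, "dy": 0, "dz": -0.4, "rx": 0, "ry": 0, "rz": 0, "claw": 0.3}, {"dx": 0, "dy": 0, "dz": -0.4, "rx": 0, "ry": 0, "rz": 0, "claw": 0.3}, {"dx": 0, "dy": 0, "dz": -0.4, "rx": 0, "ry": 0, "rz": 0, "claw": 0.3}, {"dx": 0, "dy": 0, "dz": -0.1, "rx": 0, "ry": 0, "rz": 0, "claw": 0.3}]'

```text
time_s: 12.1
ee_pos: [0.5052, 0.1301, 0.2666]
eef_rot: [3.136, -0.001, 1.607]
force: [0.6, -0.3, 0.0]
grip_width: 0.0658
grip_force: 0.0
```

Request:
step_arm --plan '[{"dx": -0.376, "dy": -0.058, "dz": 0, "rx": 0, "ry": 0, "rz": 0, "claw": 0.3}, {"dx": -0.376, "dy": -0.058, "dz": 0, "rx": 0, "ry": 0, "rz": 0, "claw": 0.3}, {"dx": -0.376, "dy": -0.058, "dz": 0, "rx": 0, "ry": 0, "rz": 0, "claw": 0.3}, {"dx": -0.376, "dy": -0.058, "dz": 0, "rx": 0, "ry": 0, "rz": 0, "claw": 0.3}, {"dx": -0.376, "dy": -0.058, "dz": 0, "rx": 0, "ry": 0, "rz": 0, "claw": 0.3}, {"dx": -0.376, "dy": -0.058, "dz": 0, "rx": 0, "ry": 0, "rz": 0, "claw": 0.3}, {"dx": -0.376, "dy": -0.058, "dz": 0, "rx": 0, "ry": 0, "rz": 0, "claw": 0.3}, {"dx": -0.376, "dy": -0.058, "dz": 0, "rx": 0, "ry": 0, "rz": 0, "claw": 0.3}, {"dx": 0, "dy": 0, "dz": 0, "rx": 0, "ry": 0, "rz": 0, "claw": 0.3}, {"dx": 0, "dy": 0, "dz": 0, "rx": 0, "ry": 0, "rz": 0, "claw": 0.3}]'

```text
time_s: 13.1
ee_pos: [0.4683, -0.1727, 0.2616]
eef_rot: [-3.14, -0.001, 1.605]
force: [0.4, -0.1, 0.0]
grip_width: 0.0656
grip_force: 0.0
```

Run:
```python
from h import *
o=telemetry.get_obs(); print(o["ee_pos"],o["eef_rot"],o["grip_width"],o["force"])
for n in("top","scene"):
    c=cam(n); W=cloud(c); p=tops(W,(.45,.55,.09,.17),.08,.12)
    if len(p)>20: h=np.percentile(p[:,2],80);p=p[abs(p[:,2]-h)<.005]; print(n,len(p),circ(p),p.min(0),p.max(0),np.median(p[:,2]))
c=cam("wrist"); W=cloud(c)
for b in[(.42,.53,-.22,-.13),(.42,.53,-.32,-.225)]:
    p=tops(W,b,.057,.064)
    if len(p)>20: print(len(p),circ(p), cv2.minEnclosingCircle((p[:,:2]*1000).astype(np.float32)))
```

```text
[ 0.4683 -0.1727  0.2616] [-3.1405 -0.0008  1.6051] 0.06564759977896288 [ 0.4283 -0.1328  0.0174]
top 149 [0.5009 0.1304 0.0184] [0.4801 0.1089 0.0925] [0.523  0.1518 0.1005] 0.0956603822568519
scene 110 [0.5008 0.1289 0.0182] [0.4801 0.1085 0.0914] [0.5232 0.1522 0.0995] 0.09549872131168921
741 [ 0.4679 -0.1717  0.0173] ((467.8652648925781, -172.06922912597656), 20.98320960998535)
837 [ 0.4735 -0.2608  0.0208] ((473.5044250488281, -261.79730224609375), 25.234155654907227)
```

Request:
step_arm --plan '[{"dx": 0, "dy": 0, "dz": 0.2, "rx": 0, "ry": 0, "rz": -0.09, "claw": 0.3}, {"dx": 0, "dy": 0, "dz": 0.2, "rx": 0, "ry": 0, "rz": -0.09, "claw": 0.3}, {"dx": 0, "dy": 0, "dz": 0.2, "rx": 0, "ry": 0, "rz": -0.09, "claw": 0.3}, {"dx": 0, "dy": 0, "dz": 0.2, "rx": 0, "ry": 0, "rz": -0.09, "claw": 0.3}, {"dx": 0, "dy": 0, "dz": 0.2, "rx": 0, "ry": 0, "rz": -0.09, "claw": 0.3}, {"dx": 0, "dy": 0, "dz": 0.3, "rx": 0, "ry": 0, "rz": 0, "claw": 0.3}, {"dx": 0, "dy": 0, "dz": 0.3, "rx": 0, "ry": 0, "rz": 0, "claw": 0.3}, {"dx": 0, "dy": 0, "dz": 0, "rx": 0, "ry": 0, "rz": 0, "claw": 0.3}, {"dx": 0, "dy": 0, "dz": 0, "rx": 0, "ry": 0, "rz": 0, "claw": 0.3}]'

```text
time_s: 14.15
ee_pos: [0.4689, -0.1719, 0.1032]
eef_rot: [3.142, -0.0, 2.314]
force: [-0.6, -0.7, 1.6]
grip_width: 0.0661
grip_force: 0.0
```

Run:
```python
from h import *
o=telemetry.get_obs(); print(o["ee_pos"],o["eef_rot"]); print(mv(np.array([.468,-.1722,.052])-o["ee_pos"]))
```

```text
[ 0.4689 -0.1719  0.1032] [ 3.1416 -0.0001  2.3144]
(2, 'tool rows total', array([ 0.0036, -0.0088,  0.5119]), 'per row', array([ 0.0018, -0.0044,  0.256 ]), 'rz/row', 0.0)
```

Request:
step_arm --plan '[{"dx": 0.004, "dy": -0.009, "dz": 0.2, "rx": 0, "ry": 0, "rz": 0, "claw": 0.3}, {"dx": 0, "dy": 0, "dz": 0.2, "rx": 0, "ry": 0, "rz": 0, "claw": 0.3}, {"dx": 0, "dy": 0, "dz": 0.11, "rx": 0, "ry": 0, "rz": 0, "claw": 0.3}, {"dx": 0, "dy": 0, "dz": 0, "rx": 0, "ry": 0, "rz": 0, "claw": 0.3}, {"dx": 0, "dy": 0, "dz": 0, "rx": 0, "ry": 0, "rz": 0, "claw": 1}, {"dx": 0, "dy": 0, "dz": 0, "rx": 0, "ry": 0, "rz": 0, "claw": 1}, {"dx": 0, "dy": 0, "dz": 0, "rx": 0, "ry": 0, "rz": 0, "claw": 1}, {"dx": 0, "dy": 0, "dz": 0, "rx": 0, "ry": 0, "rz": 0, "claw": 1}, {"dx": 0, "dy": 0, "dz": 0, "rx": 0, "ry": 0, "rz": 0, "claw": 1}]'

```text
time_s: 15.05
ee_pos: [0.468, -0.1728, 0.0521]
eef_rot: [3.141, 0.001, 2.313]
force: [-0.1, 1.4, 6.4]
grip_width: 0.0408
grip_force: 40.0
```

Request:
step_arm --plan '[{"dx": 0, "dy": 0, "dz": -0.2, "rx": 0, "ry": 0, "rz": 0, "claw": 1}, {"dx": 0, "dy": 0, "dz": -0.4, "rx": 0, "ry": 0, "rz": 0, "claw": 1}, {"dx": 0, "dy": 0, "dz": -0.4, "rx": 0, "ry": 0, "rz": 0.09, "claw": 1}, {"dx": 0, "dy": 0, "dz": -0.4, "rx": 0, "ry": 0, "rz": 0.09, "claw": 1}, {"dx": 0, "dy": 0, "dz": -0.4, "rx": 0, "ry": 0, "rz": 0.09, "claw": 1}, {"dx": 0, "dy": 0, "dz": -0.2, "rx": 0, "ry": 0, "rz": 0.09, "claw": 1}, {"dx": 0, "dy": 0, "dz": 0, "rx": 0, "ry": 0, "rz": 0.09, "claw": 1}, {"dx": 0, "dy": 0, "dz": 0, "rx": 0, "ry": 0, "rz": 0, "claw": 1}]'

```text
time_s: 15.85
ee_pos: [0.4675, -0.1727, 0.2516]
eef_rot: [3.142, 0.0, 1.604]
force: [-1.1, -0.3, -3.1]
grip_width: 0.0404
grip_force: 40.0
```

Request:
step_arm --plan '[{"dx": 0.421, "dy": 0.051, "dz": 0, "rx": 0, "ry": 0, "rz": 0, "claw": 1}, {"dx": 0.421, "dy": 0.051, "dz": 0, "rx": 0, "ry": 0, "rz": 0, "claw": 1}, {"dx": 0.421, "dy": 0.051, "dz": 0, "rx": 0, "ry": 0, "rz": 0, "claw": 1}, {"dx": 0.421, "dy": 0.051, "dz": 0, "rx": 0, "ry": 0, "rz": 0, "claw": 1}, {"dx": 0.421, "dy": 0.051, "dz": 0, "rx": 0, "ry": 0, "rz": 0, "claw": 1}, {"dx": 0.421, "dy": 0.051, "dz": 0, "rx": 0, "ry": 0, "rz": 0, "claw": 1}, {"dx": 0.421, "dy": 0.051, "dz": 0, "rx": 0, "ry": 0, "rz": 0, "claw": 1}, {"dx": 0.421, "dy": 0.051, "dz": 0, "rx": 0, "ry": 0, "rz": 0, "claw": 1}, {"dx": 0.421, "dy": 0.051, "dz": 0, "rx": 0, "ry": 0, "rz": 0, "claw": 1}]'

```text
time_s: 16.75
ee_pos: [0.4994, 0.2093, 0.2506]
eef_rot: [-3.14, 0.001, 1.612]
force: [1.2, 0.1, -1.8]
grip_width: 0.0405
grip_force: 40.0
```

Request:
step_arm --plan '[{"dx": 0, "dy": 0, "dz": 0, "rx": 0, "ry": 0, "rz": 0, "claw": 1}, {"dx": 0, "dy": 0, "dz": 0.4, "rx": 0, "ry": 0, "rz": 0, "claw": 1}, {"dx": 0, "dy": 0, "dz": 0.4, "rx": 0, "ry": 0, "rz": 0, "claw": 1}, {"dx": 0, "dy": 0, "dz": 0.4, "rx": 0, "ry": 0, "rz": 0, "claw": 1}, {"dx": 0, "dy": 0, "dz": 0.26, "rx": 0, "ry": 0, "rz": 0, "claw": 1}, {"dx": 0, "dy": 0, "dz": 0, "rx": 0, "ry": 0, "rz": 0, "claw": 1}, {"dx": 0, "dy": 0, "dz": 0, "rx": 0, "ry": 0, "rz": 0, "claw": 1}]'

```text
time_s: 17.45
ee_pos: [0.5001, 0.2073, 0.106]
eef_rot: [-3.141, 0.0, 1.608]
force: [0.4, -0.4, -2.0]
grip_width: 0.0405
grip_force: 40.0
```

Run:
```python
from h import *
o=telemetry.get_obs(); print(o["ee_pos"],o["eef_rot"],o["grip_width"],o["force"]); e=o["ee_pos"]
for n in("top","scene","wrist"):
    c=cam(n); W=cloud(c); p=tops(W,(.43,.57,.17,.25),e[2]+.004,e[2]+.014); p=p[np.hypot(*(p[:,:2]-e[:2]).T)<.024]
    if len(p)>20: print(n,len(p),circ(p),p.min(0),p.max(0),np.median(p[:,2])-e[2])
```

```text
[0.5001 0.2073 0.106 ] [-3.1412  0.0002  1.6084] 0.04053595464243277 [ 0.4129 -0.3875 -1.9684]
scene 93 [0.4988 0.2042 0.0172] [0.4778 0.1847 0.1102] [0.5222 0.2276 0.1196] 0.0090768390779494
wrist 3274 [0.4999 0.2091 0.0172] [0.4779 0.1866 0.11  ] [0.5213 0.2288 0.1199] 0.008542625368067713
```

Request:
step_arm --plan '[{"dx": 0, "dy": 0.004, "dz": 0.08, "rx": 0, "ry": 0, "rz": 0, "claw": 1}, {"dx": 0, "dy": 0, "dz": 0.08, "rx": 0, "ry": 0, "rz": 0, "claw": 1}, {"dx": 0, "dy": 0, "dz": 0.08, "rx": 0, "ry": 0, "rz": 0, "claw": 1}, {"dx": 0, "dy": 0, "dz": 0.04, "rx": 0, "ry": 0, "rz": 0, "claw": 1}, {"dx": 0, "dy": 0, "dz": 0, "rx": 0, "ry": 0, "rz": 0, "claw": 1}]'

```text
time_s: 18.1
ee_pos: [0.5005, 0.2075, 0.0768]
eef_rot: [3.141, 0.0, 1.607]
force: [4.2, -0.6, -5.3]
grip_width: 0.0406
grip_force: 40.0
```

Request:
step_arm --plan '[{"dx": 0, "dy": 0, "dz": 0.03, "rx": 0, "ry": 0, "rz": 0, "claw": 1}, {"dx": 0, "dy": 0, "dz": 0.03, "rx": 0, "ry": 0, "rz": 0, "claw": 1}, {"dx": 0, "dy": 0, "dz": 0.03, "rx": 0, "ry": 0, "rz": 0, "claw": 1}, {"dx": 0, "dy": 0, "dz": 0, "rx": 0, "ry": 0, "rz": 0, "claw": 1}]'

```text
time_s: 18.5
ee_pos: [0.5007, 0.2079, 0.0694]
eef_rot: [3.14, -0.001, 1.607]
force: [-1.2, -1.1, 9.0]
grip_width: 0.0404
grip_force: 40.0
```

Request:
step_arm --plan '[{"dx": 0, "dy": 0, "dz": 0.03, "rx": 0, "ry": 0, "rz": 0, "claw": 1}, {"dx": 0, "dy": 0, "dz": 0.03, "rx": 0, "ry": 0, "rz": 0, "claw": 1}, {"dx": 0, "dy": 0, "dz": 0.03, "rx": 0, "ry": 0, "rz": 0, "claw": 1}, {"dx": 0, "dy": 0, "dz": 0, "rx": 0, "ry": 0, "rz": 0, "claw": 1}]'

```text
time_s: 18.9
ee_pos: [0.501, 0.208, 0.061]
eef_rot: [3.14, -0.001, 1.607]
force: [-2.8, -0.4, 17.9]
grip_width: 0.0408
grip_force: 40.0
```

Request:
step_arm --plan '[{"dx": 0, "dy": 0, "dz": 0.02, "rx": 0, "ry": 0, "rz": 0, "claw": 1}, {"dx": 0, "dy": 0, "dz": 0.01, "rx": 0, "ry": 0, "rz": 0, "claw": 1}, {"dx": 0, "dy": 0, "dz": 0, "rx": 0, "ry": 0, "rz": 0, "claw": 1}]'

```text
time_s: 19.2
ee_pos: [0.5013, 0.2082, 0.0607]
eef_rot: [3.138, -0.001, 1.607]
force: [-16.0, -4.0, 49.6]
grip_width: 0.0407
grip_force: 40.1
```

Request:
step_arm --plan '[{"dx": 0, "dy": 0, "dz": -0.04, "rx": 0, "ry": 0, "rz": 0, "claw": 0.25}, {"dx": 0, "dy": 0, "dz": 0, "rx": 0, "ry": 0, "rz": 0, "claw": 0.25}, {"dx": 0, "dy": 0, "dz": 0, "rx": 0, "ry": 0, "rz": 0, "claw": 0.25}, {"dx": 0, "dy": 0, "dz": -0.2, "rx": 0, "ry": 0, "rz": 0, "claw": 0.25}, {"dx": 0, "dy": 0, "dz": -0.4, "rx": 0, "ry": 0, "rz": 0, "claw": 0.25}, {"dx": 0, "dy": 0, "dz": -0.4, "rx": 0, "ry": 0, "rz": 0, "claw": 0.25}, {"dx": 0, "dy": 0, "dz": -0.4, "rx": 0, "ry": 0, "rz": 0, "claw": 0.25}, {"dx": 0, "dy": 0, "dz": -0.4, "rx": 0, "ry": 0, "rz": 0, "claw": 0.25}, {"dx": 0, "dy": 0, "dz": -0.2, "rx": 0, "ry": 0, "rz": 0, "claw": 0.25}]'

```text
time_s: 20.1
ee_pos: [0.5007, 0.2078, 0.2634]
eef_rot: [3.139, -0.001, 1.607]
force: [0.2, -0.3, -0.2]
grip_width: 0.0705
grip_force: 0.0
```

Request:
step_arm --plan '[{"dx": -0.425, "dy": -0.04, "dz": 0, "rx": 0, "ry": 0, "rz": 0, "claw": 0.25}, {"dx": -0.425, "dy": -0.04, "dz": 0, "rx": 0, "ry": 0, "rz": 0, "claw": 0.25}, {"dx": -0.425, "dy": -0.04, "dz": 0, "rx": 0, "ry": 0, "rz": 0, "claw": 0.25}, {"dx": -0.425, "dy": -0.04, "dz": 0, "rx": 0, "ry": 0, "rz": 0, "claw": 0.25}, {"dx": -0.425, "dy": -0.04, "dz": 0, "rx": 0, "ry": 0, "rz": 0, "claw": 0.25}, {"dx": -0.425, "dy": -0.04, "dz": 0, "rx": 0, "ry": 0, "rz": 0, "claw": 0.25}, {"dx": -0.425, "dy": -0.04, "dz": 0, "rx": 0, "ry": 0, "rz": 0, "claw": 0.25}, {"dx": -0.425, "dy": -0.04, "dz": 0, "rx": 0, "ry": 0, "rz": 0, "claw": 0.25}, {"dx": -0.425, "dy": -0.04, "dz": 0, "rx": 0, "ry": 0, "rz": 0, "claw": 0.25}, {"dx": -0.425, "dy": -0.04, "dz": 0, "rx": 0, "ry": 0, "rz": 0, "claw": 0.25}]'

```text
time_s: 21.1
ee_pos: [0.475, -0.2202, 0.2597]
eef_rot: [-3.141, -0.001, 1.607]
force: [-0.1, 0.1, -0.1]
grip_width: 0.0704
grip_force: 0.0
```

Request:
step_arm --plan '[{"dx": -0.425, "dy": -0.04, "dz": 0, "rx": 0, "ry": 0, "rz": 0, "claw": 0.25}, {"dx": 0, "dy": 0, "dz": 0.2, "rx": 0, "ry": 0, "rz": -0.066, "claw": 0.25}, {"dx": 0, "dy": 0, "dz": 0.2, "rx": 0, "ry": 0, "rz": -0.066, "claw": 0.25}, {"dx": 0, "dy": 0, "dz": 0.2, "rx": 0, "ry": 0, "rz": -0.066, "claw": 0.25}, {"dx": 0, "dy": 0, "dz": 0, "rx": 0, "ry": 0, "rz": 0, "claw": 0.25}, {"dx": 0, "dy": 0, "dz": 0, "rx": 0, "ry": 0, "rz": 0, "claw": 0.25}]'

```text
time_s: 21.7
ee_pos: [0.4731, -0.2611, 0.2006]
eef_rot: [-3.141, -0.001, 1.915]
force: [0.6, 0.2, 0.1]
grip_width: 0.0707
grip_force: 0.0
```

Run:
```python
from h import *
o=telemetry.get_obs(); print(o["ee_pos"],o["eef_rot"],o["grip_width"],o["force"])
c=cam("top"); W=cloud(c)
for b,z in[((.45,.55,.09,.17),.096),((.45,.55,.17,.25),.07)]:
    p=tops(W,b,z-.012,z+.005); print("rail",len(p),circ(p),np.median(p[:,2]))
c=cam("wrist"); W=cloud(c)
p=tops(W,(.42,.53,-.32,-.225),.057,.064); print(len(p),circ(p), cv2.minEnclosingCircle((p[:,:2]*1000).astype(np.float32)))
print(mv(np.array([.4735,-.2618,.052])-o["ee_pos"]))
r=rect(c,.4735,-.2618,.029); cv2.imwrite("c.png",r)
```

```text
[ 0.4731 -0.2611  0.2006] [-3.1411 -0.0006  1.9146] 0.07074692726347166 [0.6229 0.2106 0.0784]
rail 179 [0.5006 0.13   0.0185] 0.09508171402326483
rail 171 [0.4976 0.2049 0.0173] 0.06954665647692229
1359 [ 0.4733 -0.2615  0.0208] ((473.5328674316406, -261.8149108886719), 25.147567749023438)
(4, 'tool rows total', array([-0.006 ,  0.0005,  1.486 ]), 'per row', array([-0.0015,  0.0001,  0.3715]), 'rz/row', 0.0)
```

Request:
step_arm --plan '[{"dx": -0.006, "dy": 0, "dz": 0.4, "rx": 0, "ry": 0, "rz": 0, "claw": 0.25}, {"dx": 0, "dy": 0, "dz": 0.4, "rx": 0, "ry": 0, "rz": 0, "claw": 0.25}, {"dx": 0, "dy": 0, "dz": 0.3, "rx": 0, "ry": 0, "rz": 0, "claw": 0.25}, {"dx": 0, "dy": 0, "dz": 0.3, "rx": 0, "ry": 0, "rz": 0, "claw": 0.25}, {"dx": 0, "dy": 0, "dz": 0.086, "rx": 0, "ry": 0, "rz": 0, "claw": 0.25}, {"dx": 0, "dy": 0, "dz": 0, "rx": 0, "ry": 0, "rz": 0, "claw": 0.25}, {"dx": 0, "dy": 0, "dz": 0, "rx": 0, "ry": 0, "rz": 0, "claw": 1}, {"dx": 0, "dy": 0, "dz": 0, "rx": 0, "ry": 0, "rz": 0, "claw": 1}, {"dx": 0, "dy": 0, "dz": 0, "rx": 0, "ry": 0, "rz": 0, "claw": 1}, {"dx": 0, "dy": 0, "dz": 0, "rx": 0, "ry": 0, "rz": 0, "claw": 1}]'

```text
time_s: 22.8
ee_pos: [0.4739, -0.262, 0.053]
eef_rot: [3.14, 0.002, 1.918]
force: [1.3, 0.6, 6.0]
grip_width: 0.0483
grip_force: 39.9
```

Request:
step_arm --plan '[{"dx": 0, "dy": 0, "dz": -0.2, "rx": 0, "ry": 0, "rz": 0, "claw": 1}, {"dx": 0, "dy": 0, "dz": -0.4, "rx": 0, "ry": 0, "rz": 0, "claw": 1}, {"dx": 0, "dy": 0, "dz": -0.4, "rx": 0, "ry": 0, "rz": 0.066, "claw": 1}, {"dx": 0, "dy": 0, "dz": -0.4, "rx": 0, "ry": 0, "rz": 0.066, "claw": 1}, {"dx": 0, "dy": 0, "dz": -0.4, "rx": 0, "ry": 0, "rz": 0.065, "claw": 1}, {"dx": 0, "dy": 0, "dz": -0.2, "rx": 0, "ry": 0, "rz": 0, "claw": 1}, {"dx": 0, "dy": 0, "dz": 0, "rx": 0, "ry": 0, "rz": 0, "claw": 1}, {"dx": 0, "dy": 0, "dz": 0, "rx": 0, "ry": 0, "rz": 0, "claw": 1}]'

```text
time_s: 23.6
ee_pos: [0.4729, -0.2615, 0.2506]
eef_rot: [-3.14, -0.001, 1.609]
force: [-0.8, 0.3, -2.6]
grip_width: 0.0481
grip_force: 39.9
```

Request:
step_arm --plan '[{"dx": 0.4185, "dy": 0.0353, "dz": 0, "rx": 0, "ry": 0, "rz": 0, "claw": 1}, {"dx": 0.4185, "dy": 0.0353, "dz": 0, "rx": 0, "ry": 0, "rz": 0, "claw": 1}, {"dx": 0.4185, "dy": 0.0353, "dz": 0, "rx": 0, "ry": 0, "rz": 0, "claw": 1}, {"dx": 0.4185, "dy": 0.0353, "dz": 0, "rx": 0, "ry": 0, "rz": 0, "claw": 1}, {"dx": 0.4185, "dy": 0.0353, "dz": 0, "rx": 0, "ry": 0, "rz": 0, "claw": 1}, {"dx": 0.4185, "dy": 0.0353, "dz": 0, "rx": 0, "ry": 0, "rz": 0, "claw": 1}, {"dx": 0.4185, "dy": 0.0353, "dz": 0, "rx": 0, "ry": 0, "rz": 0, "claw": 1}]'

```text
time_s: 24.3
ee_pos: [0.4861, 0.0336, 0.2498]
eef_rot: [-3.138, -0.0, 1.608]
force: [0.3, -0.2, -3.2]
grip_width: 0.0481
grip_force: 40.1
```

Request:
step_arm --plan '[{"dx": 0.4185, "dy": 0.0353, "dz": 0, "rx": 0, "ry": 0, "rz": 0, "claw": 1}, {"dx": 0.4185, "dy": 0.0353, "dz": 0, "rx": 0, "ry": 0, "rz": 0, "claw": 1}, {"dx": 0.4185, "dy": 0.0353, "dz": 0, "rx": 0, "ry": 0, "rz": 0, "claw": 1}, {"dx": 0.4185, "dy": 0.0353, "dz": 0, "rx": 0, "ry": 0, "rz": 0, "claw": 1}, {"dx": 0.4185, "dy": 0.0353, "dz": 0, "rx": 0, "ry": 0, "rz": 0, "claw": 1}, {"dx": 0.4185, "dy": 0.0353, "dz": 0, "rx": 0, "ry": 0, "rz": 0, "claw": 1}, {"dx": 0, "dy": 0, "dz": 0, "rx": 0, "ry": 0, "rz": 0, "claw": 1}, {"dx": 0, "dy": 0, "dz": 0.4, "rx": 0, "ry": 0, "rz": 0, "claw": 1}, {"dx": 0, "dy": 0, "dz": 0.4, "rx": 0, "ry": 0, "rz": 0, "claw": 1}, {"dx": 0, "dy": 0, "dz": 0.4, "rx": 0, "ry": 0, "rz": 0, "claw": 1}]'

```text
time_s: 25.3
ee_pos: [0.4978, 0.2827, 0.1286]
eef_rot: [-3.139, 0.001, 1.608]
force: [1.7, 0.2, -2.9]
grip_width: 0.0483
grip_force: 40.3
```

Request:
step_arm --plan '[{"dx": 0, "dy": 0, "dz": 0.24, "rx": 0, "ry": 0, "rz": 0, "claw": 1}, {"dx": 0, "dy": 0, "dz": 0, "rx": 0, "ry": 0, "rz": 0, "claw": 1}, {"dx": 0, "dy": 0, "dz": 0, "rx": 0, "ry": 0, "rz": 0, "claw": 1}]'

```text
time_s: 25.6
ee_pos: [0.4987, 0.2832, 0.1077]
eef_rot: [-3.14, 0.001, 1.608]
force: [0.2, 0.3, -2.0]
grip_width: 0.0481
grip_force: 40.3
```

Run:
```python
from h import *
o=telemetry.get_obs(); print(o["ee_pos"],o["eef_rot"],o["grip_width"],o["force"]); e=o["ee_pos"]
for n in("scene","wrist"):
    c=cam(n); W=cloud(c); p=tops(W,(.43,.57,.25,.33),e[2]+.002,e[2]+.014); p=p[np.hypot(*(p[:,:2]-e[:2]).T)<.027]
    if len(p)>20: print(n,len(p),circ(p),p.min(0),p.max(0),np.median(p[:,2])-e[2])
print(mv(np.array([.498,.2838,.106])-e))
```

```text
[0.4987 0.2832 0.1077] [-3.1404  0.0005  1.608 ] 0.0481014274507125 [ 0.1635  0.2933 -1.9909]
scene 107 [0.4978 0.2793 0.0205] [0.4741 0.2563 0.1097] [0.5231 0.3041 0.1194] 0.007847576132149536
wrist 4381 [0.4984 0.2849 0.0207] [0.4731 0.2578 0.1097] [0.5235 0.3084 0.1216] 0.007480432651021149
(1, 'tool rows total', array([ 0.006 , -0.0065,  0.0167]), 'per row', array([ 0.006 , -0.0065,  0.0167]), 'rz/row', 0.0)
```

Request:
step_arm --plan '[{"dx": 0.004, "dy": -0.006, "dz": 0.08, "rx": 0, "ry": 0, "rz": 0, "claw": 1}, {"dx": 0, "dy": 0, "dz": 0.08, "rx": 0, "ry": 0, "rz": 0, "claw": 1}, {"dx": 0, "dy": 0, "dz": 0.08, "rx": 0, "ry": 0, "rz": 0, "claw": 1}, {"dx": 0, "dy": 0, "dz": 0.05, "rx": 0, "ry": 0, "rz": 0, "claw": 1}, {"dx": 0, "dy": 0, "dz": 0, "rx": 0, "ry": 0, "rz": 0, "claw": 1}]'

```text
time_s: 26.2
ee_pos: [0.4981, 0.2839, 0.078]
eef_rot: [-3.141, 0.0, 1.608]
force: [0.7, -0.8, -3.4]
grip_width: 0.0482
grip_force: 40.3
```

Request:
step_arm --plan '[{"dx": 0, "dy": 0, "dz": 0.03, "rx": 0, "ry": 0, "rz": 0, "claw": 1}, {"dx": 0, "dy": 0, "dz": 0.03, "rx": 0, "ry": 0, "rz": 0, "claw": 1}, {"dx": 0, "dy": 0, "dz": 0.03, "rx": 0, "ry": 0, "rz": 0, "claw": 1}, {"dx": 0, "dy": 0, "dz": 0, "rx": 0, "ry": 0, "rz": 0, "claw": 1}]'

```text
time_s: 26.6
ee_pos: [0.4982, 0.2843, 0.0705]
eef_rot: [3.141, -0.001, 1.608]
force: [-2.8, -0.3, 4.3]
grip_width: 0.0485
grip_force: 40.3
```

Request:
step_arm --plan '[{"dx": 0, "dy": 0, "dz": 0.03, "rx": 0, "ry": 0, "rz": 0, "claw": 1}, {"dx": 0, "dy": 0, "dz": 0.03, "rx": 0, "ry": 0, "rz": 0, "claw": 1}, {"dx": 0, "dy": 0, "dz": 0.03, "rx": 0, "ry": 0, "rz": 0, "claw": 1}, {"dx": 0, "dy": 0, "dz": 0, "rx": 0, "ry": 0, "rz": 0, "claw": 1}]'

```text
time_s: 27.0
ee_pos: [0.4984, 0.2844, 0.0619]
eef_rot: [3.141, -0.001, 1.608]
force: [-5.2, -0.8, 12.6]
grip_width: 0.048
grip_force: 40.3
```

Request:
step_arm --plan '[{"dx": 0, "dy": 0, "dz": 0.02, "rx": 0, "ry": 0, "rz": 0, "claw": 1}, {"dx": 0, "dy": 0, "dz": 0, "rx": 0, "ry": 0, "rz": 0, "claw": 1}]'

```text
time_s: 27.2
ee_pos: [0.4985, 0.2845, 0.0617]
eef_rot: [3.14, -0.001, 1.608]
force: [-13.6, -5.2, 32.2]
grip_width: 0.0483
grip_force: 40.3
```

Request:
step_arm --plan '[{"dx": 0, "dy": 0, "dz": -0.03, "rx": 0, "ry": 0, "rz": 0, "claw": 0.2}, {"dx": 0, "dy": 0, "dz": 0, "rx": 0, "ry": 0, "rz": 0, "claw": 0.2}, {"dx": 0, "dy": 0, "dz": 0, "rx": 0, "ry": 0, "rz": 0, "claw": 0.2}, {"dx": 0, "dy": 0, "dz": -0.2, "rx": 0, "ry": 0, "rz": 0, "claw": 0.2}, {"dx": 0, "dy": 0, "dz": -0.45, "rx": 0, "ry": 0, "rz": 0, "claw": 0.2}, {"dx": 0, "dy": 0, "dz": -0.45, "rx": 0, "ry": 0, "rz": 0, "claw": 0.2}, {"dx": 0, "dy": 0, "dz": -0.45, "rx": 0, "ry": 0, "rz": 0, "claw": 0.2}, {"dx": 0, "dy": 0, "dz": -0.45, "rx": 0, "ry": 0, "rz": 0, "claw": 0.2}, {"dx": 0, "dy": 0, "dz": -0.45, "rx": 0, "ry": 0, "rz": 0, "claw": 0.2}]'

```text
time_s: 28.1
ee_pos: [0.498, 0.2839, 0.3084]
eef_rot: [-3.141, 0.0, 1.608]
force: [0.1, 0.7, 0.9]
grip_width: 0.0752
grip_force: 0.0
```

Request:
step_arm --plan '[{"dx": -0.407, "dy": 0.158, "dz": 0, "rx": 0, "ry": 0, "rz": 0, "claw": 0.4}, {"dx": -0.407, "dy": 0.158, "dz": 0, "rx": 0, "ry": 0, "rz": 0, "claw": 0.4}, {"dx": -0.407, "dy": 0.158, "dz": 0, "rx": 0, "ry": 0, "rz": 0, "claw": 0.4}, {"dx": -0.407, "dy": 0.158, "dz": 0, "rx": 0, "ry": 0, "rz": 0, "claw": 0.4}, {"dx": -0.407, "dy": 0.158, "dz": 0, "rx": 0, "ry": 0, "rz": 0, "claw": 0.4}, {"dx": -0.407, "dy": 0.158, "dz": 0, "rx": 0, "ry": 0, "rz": 0, "claw": 0.4}, {"dx": -0.407, "dy": 0.158, "dz": 0, "rx": 0, "ry": 0, "rz": 0, "claw": 0.4}, {"dx": 0, "dy": 0, "dz": 0, "rx": 0, "ry": 0, "rz": 0, "claw": 0.4}, {"dx": 0, "dy": 0, "dz": 0, "rx": 0, "ry": 0, "rz": 0, "claw": 0.4}]'

```text
time_s: 29.0
ee_pos: [0.6195, 0.0028, 0.3059]
eef_rot: [-3.14, -0.0, 1.607]
force: [-0.7, 0.3, -0.2]
grip_width: 0.0562
grip_force: 0.0
```

Run:
```python
from h import *
o=telemetry.get_obs(); print(o["ee_pos"],o["eef_rot"],o["grip_width"],o["force"])
c=cam("top"); W=cloud(c)
for b,z in[((.45,.55,.09,.17),.096),((.45,.55,.17,.245),.07),((.45,.55,.245,.32),.07)]:
    p=tops(W,b,z-.012,z+.005); print("rail",len(p),(circ(p),np.median(p[:,2])) if len(p)>9 else "")
c=cam("wrist"); W=cloud(c)
p=tops(W,(.58,.66,-.04,.05),.185,.2); print(len(p),np.median(p,0),circ(p), cv2.minEnclosingCircle((p[:,:2]*1000).astype(np.float32)))
p=tops(W,(.58,.66,-.04,.05),.095,.11); print("flange",len(p),circ(p), cv2.minEnclosingCircle((p[:,:2]*1000).astype(np.float32)))
save(c,"w4.png")
```

```text
[0.6195 0.0028 0.3059] [-3.1404 -0.0002  1.6067] 0.05618494706609899 [-0.6696  0.2605 -0.1787]
rail 0 
rail 170 (array([0.4976, 0.205 , 0.0173]), np.float64(0.06949620477797733))
rail 230 (array([0.4952, 0.2806, 0.0209]), np.float64(0.06919911121899576))
400 [0.6195 0.0049 0.1922] [0.6195 0.0043 0.0064] ((619.80078125, 3.764246940612793), 9.721663475036621)
flange 582 [0.6195 0.003  0.0161] ((619.4928588867188, 3.2338156700134277), 19.971908569335938)
```

View pics/w4.png

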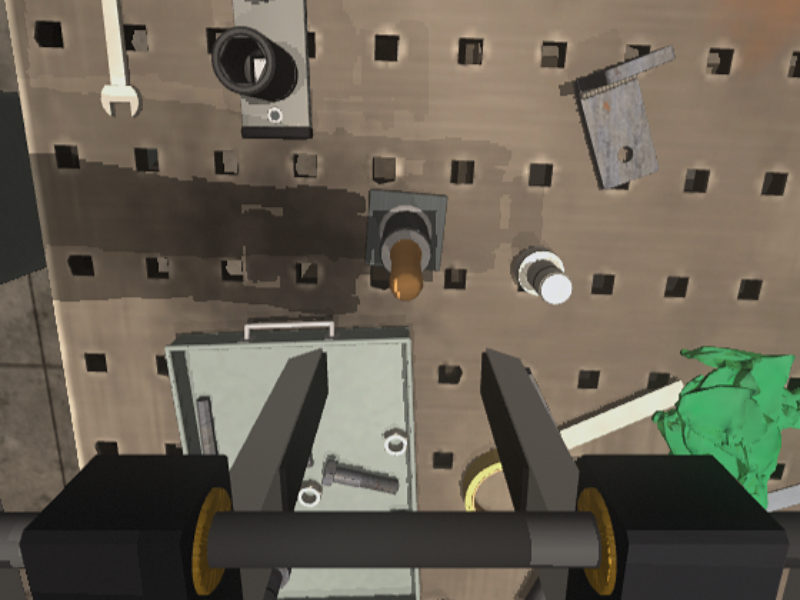

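The wrist view shows the brush handle at (405, 290) centred between the fingers, and the long socket upright on its stud at (250, 60).

Request:
step_arm --plan '[{"dx": 0.006, "dy": 0, "dz": 0.4, "rx": 0, "ry": 0, "rz": 0, "claw": 0.4}, {"dx": 0, "dy": 0, "dz": 0.4, "rx": 0, "ry": 0, "rz": 0, "claw": 0.4}, {"dx": 0, "dy": 0, "dz": 0.4, "rx": 0, "ry": 0, "rz": 0, "claw": 0.4}, {"dx": 0, "dy": 0, "dz": 0.21, "rx": 0, "ry": 0, "rz": 0, "claw": 0.4}, {"dx": 0, "dy": 0, "dz": 0, "rx": 0, "ry": 0, "rz": 0, "claw": 0.4}, {"dx": 0, "dy": 0, "dz": 0, "rx": 0, "ry": 0, "rz": 0, "claw": 1}, {"dx": 0, "dy": 0, "dz": 0, "rx": 0, "ry": 0, "rz": 0, "claw": 1}, {"dx": 0, "dy": 0, "dz": 0, "rx": 0, "ry": 0, "rz": 0, "claw": 1}, {"dx": 0, "dy": 0, "dz": 0, "rx": 0, "ry": 0, "rz": 0, "claw": 1}, {"dx": 0, "dy": 0, "dz": 0, "rx": 0, "ry": 0, "rz": 0, "claw": 1}]' --grip_force 45

```text
time_s: 30.1
ee_pos: [0.6195, 0.004, 0.1663]
eef_rot: [3.141, 0.0, 1.608]
force: [-0.4, -0.8, 0.5]
grip_width: 0.0198
grip_force: 3.7
```

Request:
step_arm --plan '[{"dx": 0, "dy": 0, "dz": 0, "rx": 0, "ry": 0, "rz": 0, "claw": 1}, {"dx": 0, "dy": 0, "dz": -0.2, "rx": 0, "ry": 0, "rz": 0, "claw": 1}, {"dx": 0, "dy": 0, "dz": -0.3, "rx": 0, "ry": 0, "rz": 0, "claw": 1}, {"dx": 0, "dy": 0, "dz": -0.4, "rx": 0, "ry": 0, "rz": 0, "claw": 1}, {"dx": 0, "dy": 0, "dz": -0.4, "rx": 0, "ry": 0, "rz": 0, "claw": 1}, {"dx": 0, "dy": 0, "dz": 0, "rx": 0, "ry": 0, "rz": 0, "claw": 1}]'

```text
time_s: 30.7
ee_pos: [0.6205, 0.004, 0.3017]
eef_rot: [3.133, 0.001, 1.608]
force: [-0.0, -0.3, -1.2]
grip_width: 0.019
grip_force: 45.0
```

Request:
step_arm --plan '[{"dx": 0.332, "dy": -0.278, "dz": 0, "rx": 0, "ry": 0, "rz": 0, "claw": 1}, {"dx": 0.332, "dy": -0.278, "dz": 0, "rx": 0, "ry": 0, "rz": 0, "claw": 1}, {"dx": 0.332, "dy": -0.278, "dz": 0, "rx": 0, "ry": 0, "rz": 0, "claw": 1}, {"dx": 0.332, "dy": -0.278, "dz": 0, "rx": 0, "ry": 0, "rz": 0, "claw": 1}, {"dx": 0, "dy": 0, "dz": 0, "rx": 0, "ry": 0, "rz": 0, "claw": 1}, {"dx": 0, "dy": 0, "dz": 0, "rx": 0, "ry": 0, "rz": 0, "claw": 1}]'

```text
time_s: 31.3
ee_pos: [0.5029, 0.133, 0.2955]
eef_rot: [-3.141, 0.0, 1.61]
force: [0.8, 0.7, -1.8]
grip_width: 0.0191
grip_force: 45.0
```

Run:
```python
from h import *
o=telemetry.get_obs(); e=o["ee_pos"]; print(e,o["eef_rot"],o["grip_width"],o["force"])
c=cam("scene"); W=cloud(c); save(c,"s2.png",(130,100,330,250))
p=tops(W,(.43,.57,.06,.2),.09,.1); print("L",len(p),circ(p) if len(p)>9 else 0)
for a,b in[(.11,.13),(.13,.15),(.15,.17),(.17,.19),(.19,.21),(.21,.225)]:
    p=tops(W,(.44,.56,.07,.19),e[2]-.15+a-.11,e[2]-.15+b-.11)
    if len(p)>9: print(a-.11,len(p),np.median(p,0)-e,circ(p)[2])
c=cam("wrist"); W=cloud(c); p=tops(W,(.47,.54,.09,.17),.09,.1); print("Lw",len(p),circ(p) if len(p)>9 else 0)
print(mv(np.array([.5035,.132,0])-e))
```

```text
[0.5029 0.133  0.2955] [-3.1413  0.0002  1.6096] 0.01913769082053729 [ 0.7676  0.7145 -1.7664]
L 123 [0.5008 0.1285 0.0185]
0.0 53 [-0.0034 -0.0059 -0.1367] 0.007722480288447411
0.020000000000000004 69 [-0.0024 -0.0056 -0.1189] 0.009538189233046649
0.039999999999999994 43 [-0.0019 -0.0038 -0.1043] 0.007386712015643706
0.06000000000000001 25 [-0.0032 -0.0071 -0.0742] 0.006573079373540327
0.08 105 [-0.006  -0.0114 -0.0602] 0.015292711392292031
0.09999999999999999 48 [-0.0073 -0.01   -0.0421] 0.008938064807528406
Lw 572 [0.5028 0.1331 0.0184]
(7, 'tool rows total', array([-0.0093,  0.0078,  2.955 ]), 'per row', array([-0.0013,  0.0011,  0.4221]), 'rz/row', 0.0)
```

View pics/s2.png

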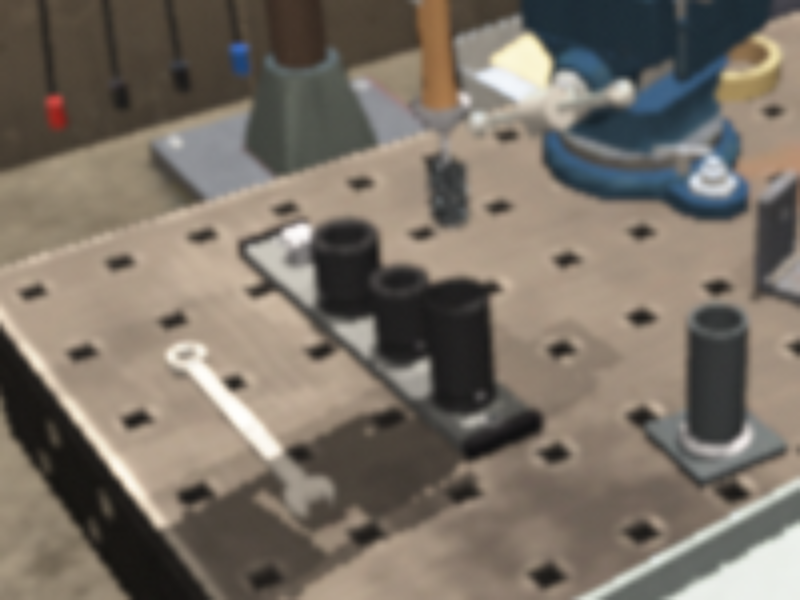

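The crop shows the three sockets seated on the rail and the brush hanging almost upright behind them at about (440, 190). The holder is empty.

Request:
step_arm --plan '[{"dx": -0.005, "dy": 0.004, "dz": 0.3, "rx": 0, "ry": 0, "rz": 0, "claw": 1}, {"dx": 0, "dy": 0, "dz": 0.15, "rx": 0, "ry": 0, "rz": 0, "claw": 1}, {"dx": 0, "dy": 0, "dz": 0.1, "rx": 0, "ry": 0, "rz": 0, "claw": 1}, {"dx": 0, "dy": 0, "dz": 0.1, "rx": 0, "ry": 0, "rz": 0, "claw": 1}, {"dx": 0, "dy": 0, "dz": 0, "rx": 0, "ry": 0, "rz": 0, "claw": 1}]'

```text
time_s: 31.9
ee_pos: [0.5036, 0.1317, 0.2298]
eef_rot: [-3.14, 0.0, 1.608]
force: [0.0, 0.2, -1.8]
grip_width: 0.019
grip_force: 45.0
```

Request:
step_arm --plan '[{"dx": 0, "dy": 0, "dz": 0.1, "rx": 0, "ry": 0, "rz": 0, "claw": 1}, {"dx": 0, "dy": 0, "dz": 0.1, "rx": 0, "ry": 0, "rz": 0, "claw": 1}, {"dx": 0, "dy": 0, "dz": 0.1, "rx": 0, "ry": 0, "rz": 0, "claw": 1}, {"dx": 0, "dy": 0, "dz": 0.08, "rx": 0, "ry": 0, "rz": 0, "claw": 1}, {"dx": 0, "dy": 0, "dz": 0, "rx": 0, "ry": 0, "rz": 0, "claw": 1}, {"dx": 0, "dy": 0, "dz": 0, "rx": 0, "ry": 0, "rz": 0, "claw": 1}]'

```text
time_s: 32.5
ee_pos: [0.5038, 0.1322, 0.1929]
eef_rot: [3.142, -0.0, 1.608]
force: [0.6, 0.5, -1.6]
grip_width: 0.0193
grip_force: 45.0
```

Request:
step_arm --plan '[{"dx": 0, "dy": 0, "dz": 0.02, "rx": 0, "ry": 0, "rz": 0, "claw": 1}, {"dx": 0, "dy": 0, "dz": 0.01, "rx": 0, "ry": 0, "rz": 0, "claw": 1}, {"dx": 0, "dy": 0, "dz": 0, "rx": 0, "ry": 0, "rz": 0, "claw": 1}, {"dx": 0, "dy": 0, "dz": -0.25, "rx": 0, "ry": 0, "rz": 0, "claw": 1}, {"dx": 0, "dy": 0, "dz": -0.25, "rx": 0, "ry": 0, "rz": 0, "claw": 1}, {"dx": 0, "dy": 0, "dz": 0, "rx": 0, "ry": 0, "rz": 0, "claw": 1}, {"dx": 0, "dy": 0, "dz": 0, "rx": 0, "ry": 0, "rz": 0, "claw": 1}]'

```text
time_s: 33.2
ee_pos: [0.5037, 0.1321, 0.2396]
eef_rot: [3.141, -0.0, 1.608]
force: [-0.4, -0.6, -1.1]
grip_width: 0.0188
grip_force: 45.0
```

Request:
step_arm --plan '[{"dx": 0, "dy": 0, "dz": 0.2, "rx": 0, "ry": 0, "rz": 0, "claw": 1}, {"dx": 0, "dy": 0, "dz": 0.2, "rx": 0, "ry": 0, "rz": 0, "claw": 1}, {"dx": 0, "dy": 0, "dz": 0.1, "rx": 0, "ry": 0, "rz": 0, "claw": 1}, {"dx": 0, "dy": 0, "dz": 0, "rx": 0, "ry": 0, "rz": 0, "claw": 1}, {"dx": 0, "dy": 0, "dz": 0, "rx": 0, "ry": 0, "rz": 0, "claw": 1}]'

```text
time_s: 33.7
ee_pos: [0.5038, 0.1321, 0.1901]
eef_rot: [-3.142, 0.0, 1.608]
force: [0.3, 0.4, -0.5]
grip_width: 0.0193
grip_force: 45.0
```

Request:
step_arm --plan '[{"dx": 0, "dy": 0, "dz": -0.25, "rx": 0, "ry": 0, "rz": 0, "claw": 1}, {"dx": 0, "dy": 0, "dz": -0.25, "rx": 0, "ry": 0, "rz": 0, "claw": 1}, {"dx": 0, "dy": 0, "dz": 0, "rx": 0, "ry": 0, "rz": 0, "claw": 1}, {"dx": 0, "dy": 0, "dz": 0, "rx": 0, "ry": 0, "rz": 0, "claw": 1}]'

```text
time_s: 34.1
ee_pos: [0.5038, 0.1322, 0.2401]
eef_rot: [3.14, -0.0, 1.608]
force: [0.4, 0.1, -1.8]
grip_width: 0.0194
grip_force: 45.0
```

Run:
```python
from h import *
o=telemetry.get_obs(); e=o["ee_pos"]; print(e,o["eef_rot"],o["grip_width"],o["grip_force"],o["force"])
c=cam("scene"); W=cloud(c); save(c,"s3.png",(180,60,300,200))
p=tops(W,(e[0]-.03,e[0]+.03,e[1]-.03,e[1]+.03),.13,e[2]-.02)
d=p[np.hypot(p[:,0]-e[0]+.003,p[:,1]-e[1]+.003)>.0155]; print(len(p),np.percentile(d[:,2],[5,50,95])-e[2] if len(d) else 0)
```

```text
[0.5038 0.1322 0.2401] [ 3.1404 -0.0002  1.6082] 0.01944955197261168 44.98431622982025 [ 0.4451  0.1218 -1.8439]
254 [-0.0875 -0.0615 -0.06  ]
```

View pics/s3.png

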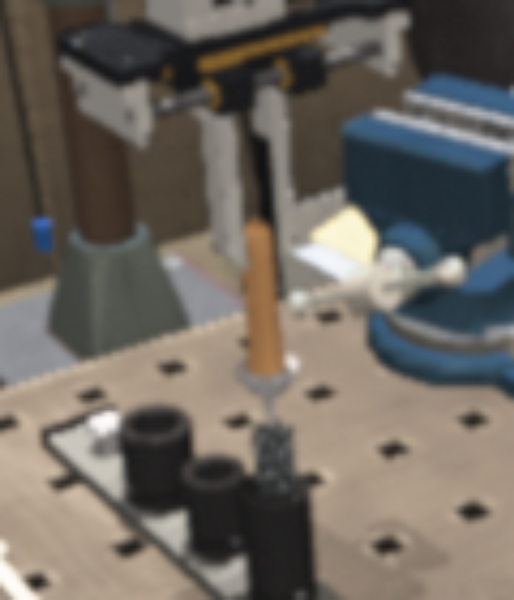

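The crop shows the brush straight in the long socket's mouth, with bristles visible at (275, 450). The flange height confirms the grip has not slipped.

Request:
step_arm --plan '[{"dx": 0, "dy": 0, "dz": 0.2, "rx": 0, "ry": 0, "rz": 0, "claw": 1}, {"dx": 0, "dy": 0, "dz": 0.2, "rx": 0, "ry": 0, "rz": 0, "claw": 1}, {"dx": 0, "dy": 0, "dz": 0.1, "rx": 0, "ry": 0, "rz": 0, "claw": 1}, {"dx": 0, "dy": 0, "dz": 0, "rx": 0, "ry": 0, "rz": 0, "claw": 1}, {"dx": 0, "dy": 0, "dz": 0, "rx": 0, "ry": 0, "rz": 0, "claw": 1}, {"dx": 0, "dy": 0, "dz": -0.25, "rx": 0, "ry": 0, "rz": 0, "claw": 1}, {"dx": 0, "dy": 0, "dz": -0.25, "rx": 0, "ry": 0, "rz": 0, "claw": 1}, {"dx": 0, "dy": 0, "dz": 0, "rx": 0, "ry": 0, "rz": 0, "claw": 1}]'

```text
time_s: 34.95
ee_pos: [0.505, 0.1324, 0.2439]
eef_rot: [3.135, -0.001, 1.608]
force: [-0.0, 0.3, -2.6]
grip_width: 0.019
grip_force: 45.0
```

Request:
step_arm --plan '[{"dx": 0, "dy": 0, "dz": 0.2, "rx": 0, "ry": 0, "rz": 0, "claw": 1}, {"dx": 0, "dy": 0, "dz": 0.2, "rx": 0, "ry": 0, "rz": 0, "claw": 1}, {"dx": 0, "dy": 0, "dz": 0.1, "rx": 0, "ry": 0, "rz": 0, "claw": 1}, {"dx": 0, "dy": 0, "dz": 0, "rx": 0, "ry": 0, "rz": 0, "claw": 1}, {"dx": 0, "dy": 0, "dz": 0, "rx": 0, "ry": 0, "rz": 0, "claw": 1}, {"dx": 0, "dy": 0, "dz": -0.25, "rx": 0, "ry": 0, "rz": 0, "claw": 1}, {"dx": 0, "dy": 0, "dz": -0.25, "rx": 0, "ry": 0, "rz": 0, "claw": 1}, {"dx": 0, "dy": 0, "dz": -0.2, "rx": 0, "ry": 0, "rz": 0, "claw": 1}, {"dx": 0, "dy": 0, "dz": -0.4, "rx": 0, "ry": 0, "rz": 0, "claw": 1}]'

```text
time_s: 35.85
ee_pos: [0.5031, 0.132, 0.3001]
eef_rot: [-3.139, 0.0, 1.608]
force: [0.3, 0.6, -0.5]
grip_width: 0.0192
grip_force: 45.0
```

Request:
step_arm --plan '[{"dx": -0.332, "dy": 0.277, "dz": 0, "rx": 0, "ry": 0, "rz": 0, "claw": 1}, {"dx": -0.332, "dy": 0.277, "dz": 0, "rx": 0, "ry": 0, "rz": 0, "claw": 1}, {"dx": -0.332, "dy": 0.277, "dz": 0, "rx": 0, "ry": 0, "rz": 0, "claw": 1}, {"dx": -0.332, "dy": 0.277, "dz": 0, "rx": 0, "ry": 0, "rz": 0, "claw": 1}, {"dx": 0, "dy": 0, "dz": 0, "rx": 0, "ry": 0, "rz": 0, "claw": 1}, {"dx": 0, "dy": 0, "dz": 0, "rx": 0, "ry": 0, "rz": 0, "claw": 1}]'

```text
time_s: 36.45
ee_pos: [0.6196, 0.0031, 0.3001]
eef_rot: [3.141, -0.0, 1.607]
force: [-0.9, 0.4, -1.4]
grip_width: 0.0189
grip_force: 45.0
```

Run:
```python
from h import *
o=telemetry.get_obs(); e=o["ee_pos"]; print(e,o["eef_rot"],o["grip_width"],o["grip_force"],o["force"])
c=cam("scene"); W=cloud(c)
p=tops(W,(e[0]-.03,e[0]+.03,e[1]-.03,e[1]+.03),e[2]-.155,e[2]-.02)
d=p[np.hypot(p[:,0]-e[0]+.003,p[:,1]-e[1]+.003)>.0155]; print(len(p),np.percentile(d[:,2],[5,50,95])-e[2] if len(d) else 0)
for a in(-.14,-.12,-.11,-.03): q=p[abs(p[:,2]-e[2]-a)<.008]; print(a,len(q),np.median(q,0)-e)
p=tops(W,(.59,.65,-.03,.03),.095,.106);print("rim",len(p),circ(p))
print(mv(np.array([.6195,.0034,.168])-e))
```

```text
[0.6196 0.0031 0.3001] [ 3.1415 -0.0001  1.607 ] 0.018944476925763752 44.98556077480316 [-0.927   0.4089 -1.385 ]
413 [-0.0641 -0.0613 -0.0594]
-0.14 47 [-0.002  -0.0061 -0.1388]
-0.12 52 [-0.0037 -0.0067 -0.1201]
-0.11 64 [-0.004  -0.0051 -0.1078]
-0.03 50 [-0.0061 -0.0086 -0.0303]
rim 90 [0.6178 0.0012 0.0181]
(3, 'tool rows total', array([ 0.0031, -0.0014,  1.3207]), 'per row', array([ 0.001 , -0.0005,  0.4402]), 'rz/row', 0.0)
```

Request:
step_arm --plan '[{"dx": 0.003, "dy": -0.001, "dz": 0.3, "rx": 0, "ry": 0, "rz": 0, "claw": 1}, {"dx": 0, "dy": 0, "dz": 0.15, "rx": 0, "ry": 0, "rz": 0, "claw": 1}, {"dx": 0, "dy": 0, "dz": 0.15, "rx": 0, "ry": 0, "rz": 0, "claw": 1}, {"dx": 0, "dy": 0, "dz": 0.15, "rx": 0, "ry": 0, "rz": 0, "claw": 1}, {"dx": 0, "dy": 0, "dz": 0.15, "rx": 0, "ry": 0, "rz": 0, "claw": 1}, {"dx": 0, "dy": 0, "dz": 0, "rx": 0, "ry": 0, "rz": 0, "claw": 1}]'

```text
time_s: 37.1
ee_pos: [0.6182, 0.005, 0.2089]
eef_rot: [-3.14, -0.0, 1.61]
force: [-0.8, 0.2, -1.3]
grip_width: 0.0188
grip_force: 45.0
```

Request:
step_arm --plan '[{"dx": 0, "dy": 0, "dz": 0.12, "rx": 0, "ry": 0, "rz": 0, "claw": 1}, {"dx": 0, "dy": 0, "dz": 0.12, "rx": 0, "ry": 0, "rz": 0, "claw": 1}, {"dx": 0, "dy": 0, "dz": 0.12, "rx": 0, "ry": 0, "rz": 0, "claw": 1}, {"dx": 0, "dy": 0, "dz": 0.06, "rx": 0, "ry": 0, "rz": 0, "claw": 1}, {"dx": 0, "dy": 0, "dz": 0, "rx": 0, "ry": 0, "rz": 0, "claw": 1}, {"dx": 0, "dy": 0, "dz": 0, "rx": 0, "ry": 0, "rz": 0, "claw": 1}]'

```text
time_s: 37.7
ee_pos: [0.6193, 0.0038, 0.168]
eef_rot: [-3.142, -0.0, 1.608]
force: [0.5, 0.1, -1.2]
grip_width: 0.019
grip_force: 45.0
```

Down to the rim with no side force. I release, withdraw and check.

Request:
step_arm --plan '[{"dx": 0, "dy": 0, "dz": 0, "rx": 0, "ry": 0, "rz": 0, "claw": 0.4}, {"dx": 0, "dy": 0, "dz": 0, "rx": 0, "ry": 0, "rz": 0, "claw": 0.4}, {"dx": 0, "dy": 0, "dz": 0, "rx": 0, "ry": 0, "rz": 0, "claw": 0.4}, {"dx": 0, "dy": 0, "dz": -0.3, "rx": 0, "ry": 0, "rz": 0, "claw": 0.4}, {"dx": 0, "dy": 0, "dz": -0.4, "rx": 0, "ry": 0, "rz": 0, "claw": 0.4}, {"dx": 0, "dy": 0, "dz": -0.4, "rx": 0, "ry": 0, "rz": 0, "claw": 0.4}, {"dx": 0, "dy": -0.4, "dz": -0.2, "rx": 0, "ry": 0, "rz": 0, "claw": 0.4}, {"dx": 0, "dy": -0.4, "dz": 0, "rx": 0, "ry": 0, "rz": 0, "claw": 0.4}, {"dx": 0, "dy": -0.4, "dz": 0, "rx": 0, "ry": 0, "rz": 0, "claw": 0.4}, {"dx": 0, "dy": -0.4, "dz": 0, "rx": 0, "ry": 0, "rz": 0, "claw": 0.4}]'

```text
time_s: 38.7
ee_pos: [0.4577, -0.0021, 0.2979]
eef_rot: [3.141, 0.0, 1.608]
force: [0.0, 0.0, 1.6]
grip_width: 0.0567
grip_force: 0.0
```

Run:
```python
from h import *
c=cam("scene"); W=cloud(c); save(c,"s4.png")
for b,z in[((.45,.55,.09,.17),.096),((.45,.55,.17,.245),.07),((.45,.55,.245,.32),.07)]:
    p=tops(W,b,z-.005,z+.015); print("rail",len(p),circ(p),np.median(p[:,2]))
p=tops(W,(.58,.66,-.04,.04),.09,.11); print(circ(p),np.percentile(p[:,2],[50,95]))
for z in(.125,.15,.175,.19):
    p=tops(W,(.57,.67,-.05,.05),z-.006,z+.006); print(z,len(p),np.median(p,0))
p=tops(W,(.57,.67,-.05,.05),.17,.25); print(p[:,2].max())
```

```text
rail 113 [0.501  0.1284 0.0187] 0.09596028225655387
rail 92 [0.4979 0.2046 0.0176] 0.06977647819193658
rail 118 [0.4954 0.2803 0.0212] 0.06961591015446728
[0.6176 0.0011 0.017 ] [0.1019 0.1085]
0.125 34 [ 0.6103 -0.0054  0.1251]
0.15 31 [ 0.6117 -0.0052  0.1501]
0.175 36 [ 0.612  -0.0057  0.1745]
0.19 47 [ 0.6128 -0.0034  0.1903]
0.19770400990479034
```

View pics/s4.png

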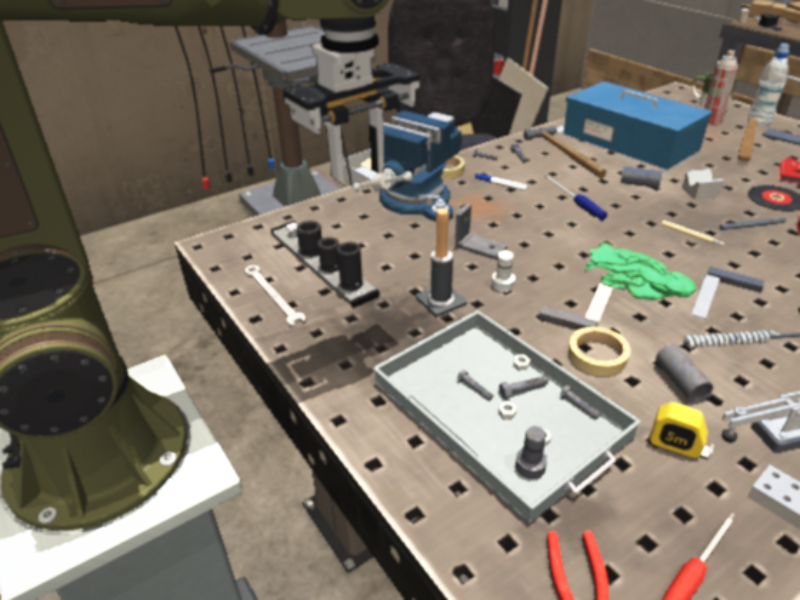

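The scene shows three sockets home on the rail (310–350, 255), the brush upright in its holder (440, 240), and the tray, spanner and tape undisturbed.

```bash
python3 -c "
from station import hand_in
print(hand_in())"
```

```text
the job is handed in; nothing more can be done
None
```

I handed the job in: camera checks show all three sockets home on the rail and the brush upright in its holder, and I made four full strokes in the long socket (one more than asked); `hand_in` returned no verdict.

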